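# Clear two piles of set-up blocks onto their outlined pads

## Robot

A 6-joint arm with a two-finger parallel gripper is mounted at the origin on the work surface. World frame = base frame: x ahead of the robot, y to its left, z up, the work surface at z = 0. Lengths are in m, angles in degrees, forces in N, time in s.
With the tool pointing down it reaches from about 0.3 to 0.75 m from the base axis. Payload 8.5 kg.
Tool frame: the origin (TCP) lies at the very end of the fingers, on their centre line; the grasp point (between the pads) lies 19 mm behind it (grip_depth is the distance from the TCP to the grasp point, in m); z points along the fingers, y is the direction in which the jaws open and shut (so a half turn about z gives the same grasp; the last joint's range is limited). The gripper opens to 85 mm and grips with 20 to 120 N. Pads are 22 mm wide; open, the fingers measure 114 mm over their backs; the gripper's body (76 mm by 85 mm) begins 54 mm behind the grasp point. The pads swing forward as they close: fully open they stand 13 mm farther back than shut.
Start: joints at [60.774, 21.807, 74.336, -0, 83.858, -12.336], TCP at [0.16, 0.526, 0.231] pointing down, gripper open.
Joint ranges: [-178.18, 178.18], [-50.72, 133.34], [12.68, 142.11], [-81.47, 261.47], [9.98, 163.14], [-165.26, 165.26]. Speed limits (degrees/s): [136.94, 136.94, 180, 180, 180, 180].

## Interface

Orientations are given as a 3x3 rotation matrix whose columns are the frame's x, y, z axes.
In Python, from rig import observe, get_image, close_job, silhouettes, grip_depth gives the robot as it stands. The module is installed in compiled form; this text tells all that it offers.
- The arm moves only by the shell command python3 -m crank 'ROWS' [FORCE]. ROWS is a JSON object of lists of equal length, an entry for each row: "slide": the shift along the tool's x, y, z in m, a list of three; "roll": the turn about the tool's z in rad; "grip": the finger opening in m, from 0 to 0.0854. A call has exactly 8 rows; each row is the pose to reach, as a shift and turn from the pose commanded when the call began, along the tool's axes at that moment; what a row does not reach only later rows make up. A row lasts 1/10 s, in which the tool goes at most 50 mm and 8.59 degrees, less where a joint would pass 70% of its speed; a pose out of reach is approached as far as the arm can. A call with a gripper value outside its range is refused whole. The fingers move at their own pace and stop on an object; FORCE is the grip in N (left out, the last holds). Time passes only in rows, so rows that repeat a pose let the fingers close, or fill a call up. It gives the time, the measured TCP pose, the force and the opening at its end, in the units of the state.
- observe(): the state, without advancing time (a new reading comes with each control period).
- get_image(name): name is "scene" or "top" or "wrist"; returns a dict with "frame" (400x640x3 uint8, red, green, blue), "fx", "fy", "cx", "cy" (pixels), "D" ([k1, k2, p1, p2, k3] as OpenCV has them; the pictures are not rectified), "xyz" and "rotation" of the camera in the world. Camera axes: x right, y down, z forward; pixel columns grow to the right and rows downward; lengths in m; the calibration is good to about 2 mm. A picture is of the moment at which its call begins. There is no depth.
- close_job(): hands the job in, once; it reports no verdict.
Trained networks look in a picture, given as the dict that the camera call returned (one of the last four; its "shot" number tells which), for a name from the list of things; names that differ only in an ending like _2 or _b are one class to them, and where a whole thing is asked for, a point or a joint stands for the part that bears it (a point fixed in the world has none). Each returns a list of dicts, best first, with "confidence" (0 to 1); they miss things now and then, are a little off and sometimes report something else, mostly with a low value. They report only what shows in the picture. A call takes as long as a camera call.
- silhouettes(target, picture): "pixels" (400x640 bool, what is visible of it) and "box" ([centre column, centre row, width, height] in pixels, round what is visible of it).
The state is a dict: "time_s": time; "q": joint angles; "qvel": joint speeds; "joint_efforts": joint torques, N m; "position": TCP position; "tool_rot": TCP orientation; "ft_force": force on the tool from outside, world axes, zero at the start; "wrist_torque": the same for the moment, N m; "grip_width": finger opening in m.
Only numpy, scipy, OpenCV 4.12 (cv2) and the standard library are available. Lean on these libraries where they do the work, as an engineer would, in place of code of your own. Each camera call takes 0.05 s, during which the arm holds its last target.

## Task

The milling job is over and its five set-up pieces have been left in two piles on the bench. Take the piles apart and put every piece upright in the middle of the pad that bears its own outline, with the square and the oblong block turned to line up with theirs. Set each piece down gently, do not drop it, and leave all five standing still on their pads.

Things in the scene. Friction and masses are not known exactly. Their poses are not given: they have to be found in the camera images.
- flange_c (a point): Large round aluminium flange: disc 66 mm in diameter, 30 mm high, with a bore and four small bolt holes drawn dark on top. At the start it stands on the bench as the foot of one of the two piles. This point is the piece's centre, half-way up (15 mm above its underside); z points up. About 0.27 kg.
- square_c (a point): Square aluminium riser block, 62 x 62 mm and 30 mm high, a dark bore in the middle and one near each corner. At the start it stands on the bench as the foot of the other pile. This point is the piece's centre, half-way up (15 mm above its underside); z points up. x and y are square to its sides. About 0.31 kg.
- hexb_c (a point): Hexagonal aluminium block, 48 mm across flats (55 mm over corners), 30 mm high. At the start it lies on the flange or on the square block, and always carries the bush. This point is the piece's centre, half-way up (15 mm above its underside); z points up. One pair of flats faces +y and -y, the other pairs are turned by 60 and 120 degrees from that. About 0.16 kg.
- oblong_c (a point): Oblong aluminium block, 60 mm long (along its x), 34 mm wide (along its y), 30 mm high, two dark bores on top. At the start it lies on the square block or on the flange, alone. This point is the piece's centre, half-way up (15 mm above its underside); z points up. About 0.165 kg.
- bush_c (a point): Small round steel bush, 30 mm in diameter and 30 mm high, with a dark bore on top. At the start it stands on the hexagonal block, top of the three-high pile (90 mm high in all). This point is the piece's centre, half-way up (15 mm above its underside); z points up. About 0.11 kg.
- place_flange (a point): Plywood pad, 96 x 96 mm and 6 mm thick, flat on top, with a flat (not recessed), filled black outline: a round disc 70 mm in diameter, the place of the flange. Fixed to the bench. This point is the centre of the outline, on the pad's top face, 6 mm above the bench; z points up.
- place_square (a point): Plywood pad, 96 x 96 mm and 6 mm thick, flat on top, with a flat (not recessed), filled black outline: a square of 66 mm, sides along x and y, the place of the square block. Fixed to the bench. This point is the centre of the outline, on the pad's top face, 6 mm above the bench; z points up.
- place_hexb (a point): Plywood pad, 96 x 96 mm and 6 mm thick, flat on top, with a flat (not recessed), filled black outline: a hexagon, 52 mm across flats, one pair of flats facing +y and -y, the place of the hexagonal block. Fixed to the bench. This point is the centre of the outline, on the pad's top face, 6 mm above the bench; z points up.
- place_oblong (a point): Plywood pad, 96 x 96 mm and 6 mm thick, flat on top, with a flat (not recessed), filled black outline: an oblong 64 mm along x by 38 mm along y, the place of the oblong block. Fixed to the bench. This point is the centre of the outline, on the pad's top face, 6 mm above the bench; z points up.
- place_bush (a point): Plywood pad, 96 x 96 mm and 6 mm thick, flat on top, with a flat (not recessed), filled black outline: a round disc 34 mm in diameter, the place of the bush. Fixed to the bench. This point is the centre of the outline, on the pad's top face, 6 mm above the bench; z points up.

How it is judged (in metres and radians):
At the end, for the whole second after the job is handed in: Each piece stands upright (within 0.1 rad) on the pad with its own outline, centred within 12 mm, its centre 17 to 27 mm above the bench; square block lined up within 0.2 rad (any quarter turn), oblong block within 0.2 rad (either way round); all at rest (horizontal distance between flange_c and place_flange below 0.012 m and height (world z) of flange_c between 0.017 and 0.027 m and angle between each of flange_c, square_c, hexb_c, oblong_c, bush_c's own z axis and vertical below 0.1 rad and linear speed of each of flange, square, hexb, oblong, bush below 0.02 m/s and horizontal distance between square_c and place_square below 0.012 m and height (world z) of square_c between 0.017 and 0.027 m and horizontal distance between hexb_c and place_hexb below 0.012 m and height (world z) of hexb_c between 0.017 and 0.027 m and horizontal distance between oblong_c and place_oblong below 0.012 m and height (world z) of oblong_c between 0.017 and 0.027 m and horizontal distance between bush_c and place_bush below 0.012 m and height (world z) of bush_c between 0.017 and 0.027 m and (angle between the x axis of square_c and the x axis of place_square, either way round below 0.2 rad or angle between the x axis of square_c and the y axis of place_square, either way round below 0.2 rad) and angle between the x axis of oblong_c and the x axis of place_oblong, either way round below 0.2 rad); the robot touches nothing.
It fails at once if the round flange is dropped (it meets a pad or the bench faster than 0.7 m/s, a fall of about 25 mm) (height (world z) of flange_c below 0.04 m and linear speed of flange above 0.7 m/s).
It fails at once if the square block is dropped (it meets a pad or the bench faster than 0.7 m/s, a fall of about 25 mm) (height (world z) of square_c below 0.04 m and linear speed of square above 0.7 m/s).
It fails at once if the hexagonal block is dropped (it meets a pad or the bench faster than 0.7 m/s, a fall of about 25 mm) (height (world z) of hexb_c below 0.04 m and linear speed of hexb above 0.7 m/s).
It fails at once if the oblong block is dropped (it meets a pad or the bench faster than 0.7 m/s, a fall of about 25 mm) (height (world z) of oblong_c below 0.04 m and linear speed of oblong above 0.7 m/s).
It fails at once if the bush is dropped (it meets a pad or the bench faster than 0.7 m/s, a fall of about 25 mm) (height (world z) of bush_c below 0.04 m and linear speed of bush above 0.7 m/s).
It also fails if it takes over 134 s, if anything falls off the work surface, if the arm or the gripper's body presses on something with over 40 N, if the wrist force passes 120 N, or if a joint passes its speed limit or range.

## Working session

There is one attempt and no reset: what is moved stays moved. The work goes in short steps, Python scripts to look and compute and a shell command to move; the robot and the scene stay as the last step left them, time stands still between calls to the robot, and variables do not carry over. Pictures are saved under pics/ and viewed, and the job is handed in when it is done.

```bash
mkdir -p pics; ls; cat > h.py <<'E'
import numpy as np, cv2
from rig import observe,get_image,close_job,silhouettes,grip_depth
def K(p): return np.array([[p['fx'],0,p['cx']],[0,p['fy'],p['cy']],[0,0,1]])
def save(p,n): cv2.imwrite('pics/'+n+'.png',p['frame'][:,:,::-1])
def ray(p,uv):
    u=cv2.undistortPoints(np.array(uv,float).reshape(-1,1,2),K(p),np.array(p['D'],float)).reshape(-1,2)
    d=np.c_[u,np.ones(len(u))]@np.array(p['rotation']).T
    return np.array(p['xyz']),d
def onz(p,uv,z):
    o,d=ray(p,uv); return o+d*((z-o[2])/d[:,2])[:,None]
def proj(p,X):
    R=np.array(p['rotation']).T; t=-R@np.array(p['xyz'])
    return cv2.projectPoints(np.array(X,float).reshape(-1,1,3),cv2.Rodrigues(R)[0],t,K(p),np.array(p['D'],float))[0].reshape(-1,2)
E
python3 - <<'E'
from h import *
o=observe(); print({k:np.round(v,3).tolist() for k,v in o.items()}, grip_depth)
for n in ['scene','top','wrist']:
    p=get_image(n); save(p,n+'0'); print(n,p['fx'],p['cx'],p['cy'],p['D'],np.round(p['xyz'],3),np.round(p['rotation'],3).tolist())
E
```

```text
pics
{'time_s': 0.0, 'q': [60.775, 21.841, 74.385, -0.002, 83.859, -12.333], 'qvel': [0.007, 0.016, -0.048, -0.056, 0.008, 0.029], 'joint_efforts': [0.001, -44.845, -23.127, -0.0, 0.005, 0.0], 'position': [0.16, 0.526, 0.231], 'tool_rot': [[-0.957, 0.291, -0.001], [0.291, 0.957, -0.001], [0.0, -0.001, -1.0]], 'ft_force': [0.682, 0.134, 0.025], 'wrist_torque': [0.056, -0.045, -0.014], 'grip_width': 0.085} 0.0187
scene 445.6656226247629 320.1711976681057 194.1443637586257 [0.03217869 0.         0.         0.         0.        ] [0.988 0.388 0.819] [[-0.632, 0.608, -0.48], [0.775, 0.49, -0.4], [-0.008, -0.625, -0.781]]
top 361.52282785638386 315.87265024415694 206.10426217361908 [-0.0797195  0.         0.         0.         0.       ] [ 0.492 -0.005  0.954] [[0.013, -0.997, 0.073], [-1.0, -0.012, 0.012], [-0.011, -0.073, -0.997]]
wrist 296.14750132355175 316.90002817719187 198.13367802469452 [-0.0518377  0.         0.         0.         0.       ] [0.082 0.549 0.372] [[0.29, 0.908, 0.302], [0.957, -0.275, -0.093], [-0.001, 0.316, -0.949]]
```

View pics/scene0.png

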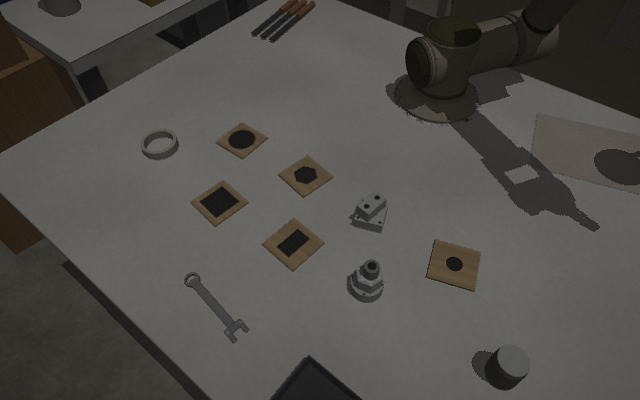

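View pics/top0.png

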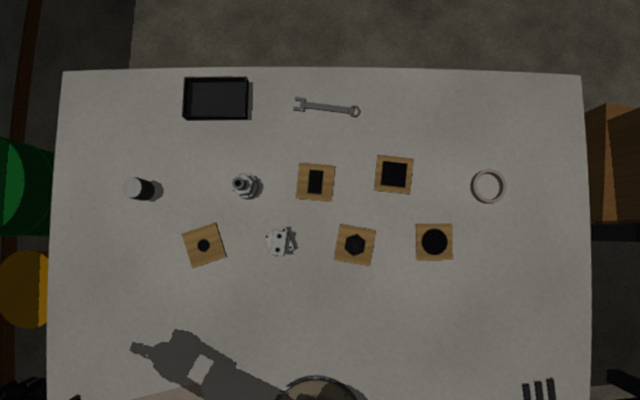

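View pics/wrist0.png

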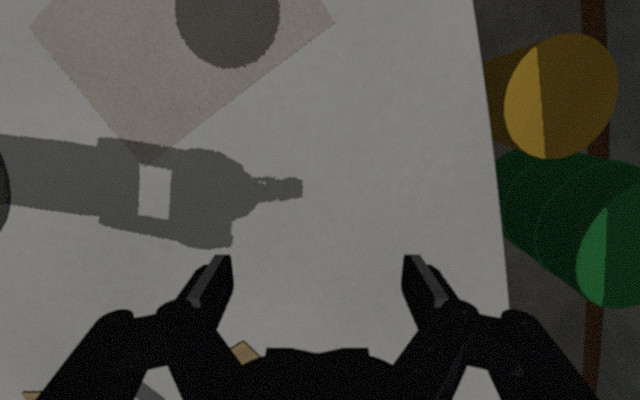

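The scene image has the flange+hex+bush pile at about (366,280) and the square+oblong pile at (370,212). The pads show at (242,139), (305,176), (220,202), (293,244) and (454,264). Next I'll measure from both fixed cameras.

```bash
python3 - <<'E'
from h import *
pics={n:get_image(n) for n in ['top','scene']}
for n,p in pics.items():
    im=p['frame'].copy()
    for t in ['flange_c','square_c','hexb_c','oblong_c','bush_c','place_flange','place_square','place_hexb','place_oblong','place_bush']:
        try: r=silhouettes(t,p)
        except Exception as e: print(t,e); continue
        for d in r[:2]:
            m=d['pixels']; ys,xs=np.nonzero(m)
            print(n,t,round(d['confidence'],2),np.round(d['box'],1),m.sum(),(xs.mean().round(1),ys.mean().round(1)))
            np.save(f'm_{n}_{t}.npy',r[0]['pixels'])
    a=im[130:280,150:480] if n=='top' else im[110:320,170:500]
    cv2.imwrite(f'pics/{n}_crop.png',cv2.resize(a,None,fx=2.4,fy=2.4,interpolation=3)[:,:,::-1])
E
```

```text
top flange_c 0.71 [250.4 187.8  18.2  24.1] 145 (np.float64(252.4), np.float64(188.9))
top flange_c 0.48 [316.6 183.3  34.6  38.4] 1242 (np.float64(314.9), np.float64(182.1))
top square_c 0.82 [279.2 240.4  28.4  27.3] 218 (np.float64(279.1), np.float64(240.0))
top hexb_c 0.54 [241.1 185.4  20.9  17.4] 236 (np.float64(245.0), np.float64(186.0))
top hexb_c 0.52 [394.9 175.   37.1  43.6] 1343 (np.float64(393.3), np.float64(174.4))
top oblong_c 0.52 [277.5 243.4  12.7  23.3] 348 (np.float64(278.2), np.float64(242.6))
top bush_c 0.71 [238.8 184.8  16.1  12.4] 164 (np.float64(238.4), np.float64(183.8))
top bush_c 0.71 [254.2 185.8  13.1  16. ] 77 (np.float64(254.1), np.float64(185.6))
top place_flange 0.82 [434.8 241.6  37.2  42.5] 1332 (np.float64(433.9), np.float64(241.0))
top place_flange 0.5 [354.9 244.   43.6  41.6] 1352 (np.float64(354.3), np.float64(244.3))
top place_square 0.84 [395.6 175.2  39.   42.7] 1339 (np.float64(393.2), np.float64(174.2))
top place_hexb 0.98 [354.5 244.2  44.   39.9] 1339 (np.float64(354.5), np.float64(244.8))
top place_oblong 0.83 [315.8 185.3  36.7  31.3
[... 702 characters left out ...]
27.1  33.4] 552 (np.float64(371.1), np.float64(206.1))
scene bush_c 0.68 [371.  270.6  17.2  23.8] 312 (np.float64(370.7), np.float64(269.8))
scene place_flange 0.76 [242.8 143.1  53.   34.3] 1024 (np.float64(242.2), np.float64(140.8))
scene place_square 0.75 [369.9 271.1  18.4  20.1] 292 (np.float64(371.2), np.float64(269.8))
scene place_square 0.55 [219.4 203.7  58.1  41.6] 1430 (np.float64(219.3), np.float64(202.9))
scene place_hexb 0.58 [306.5 176.6  50.4  45.3] 1293 (np.float64(306.0), np.float64(175.9))
scene place_oblong 0.63 [294.1 243.2  65.4  51.6] 1737 (np.float64(293.2), np.float64(244.2))
scene place_bush 0.74 [452.4 264.9  51.2  53.3] 1913 (np.float64(453.5), np.float64(264.9))
```

```bash
python3 - <<'E'
from h import *
# dark outlines on pads
p=get_image('top'); s=get_image('scene')
for q,name,seeds in [(p,'top',dict(fl=(434,242),sq=(394,174),hx=(355,244),ob=(316,182),bu=(204,245))),(s,'scene',dict(fl=(242,139),hx=(305,176),sq=(220,202),ob=(293,244),bu=(454,264)))]:
    g=cv2.cvtColor(q['frame'],cv2.COLOR_RGB2GRAY); m=(g<40).astype(np.uint8)
    n,l,st,c=cv2.connectedComponentsWithStats(m)
    for k,v in seeds.items():
        i=l[v[1],v[0]]; ys,xs=np.nonzero(l==i)
        pts=onz(q,np.c_[xs,ys],0.006)[:,:2]
        r=cv2.minAreaRect(pts.astype(np.float32)*1000)
        print(name,k,i,st[i,4],c[i].round(1),pts.mean(0).round(4),np.round(r[0],1),np.round(r[1],1),round(r[2],1), g[v[1],v[0]])
E
```

```text
top fl 19 517 [434.  241.5] [ 0.4722 -0.3051] [ 472.1 -305.1] [63.9 65.6] 89.8 6
top sq 4 576 [393.5 173.8] [ 0.65   -0.1985] [ 650.  -198.6] [64.  64.2] 84.1 8
top hx 22 318 [354.6 244.7] [ 0.4619 -0.0962] [461.1 -95.9] [52.1 49.7] 0.5 18
top ob 5 314 [315.1 181.5] [0.6268 0.0092] [626.8   9.2] [35.5 62. ] 85.9 9
top bu 23 110 [203.2 245.1] [0.4548 0.3024] [453.9 301.6] [28.9 29.7] 1.0 10
scene fl 62 376 [241.4 139. ] [ 0.4751 -0.3029] [ 474.7 -303. ] [65.2 66.2] 79.0 24
scene hx 77 276 [305.2 174.5] [ 0.4645 -0.0948] [465.  -93.4] [51.9 50.7] 41.2 26
scene sq 90 610 [218.8 201.3] [ 0.652  -0.1967] [ 651.5 -197. ] [64.1 64.1] 84.5 23
scene ob 96 418 [292.6 242.5] [0.6291 0.01  ] [628.6  10. ] [36.4 62.1] 85.1 25
scene bu 98 182 [453.8 263.4] [0.4577 0.3027] [457.6 303. ] [30.5 33.2] 39.1 23
```

View pics/top_crop.png

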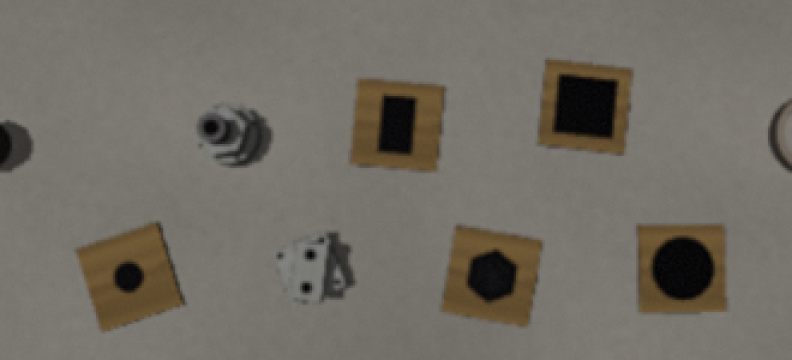

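View pics/scene_crop.png

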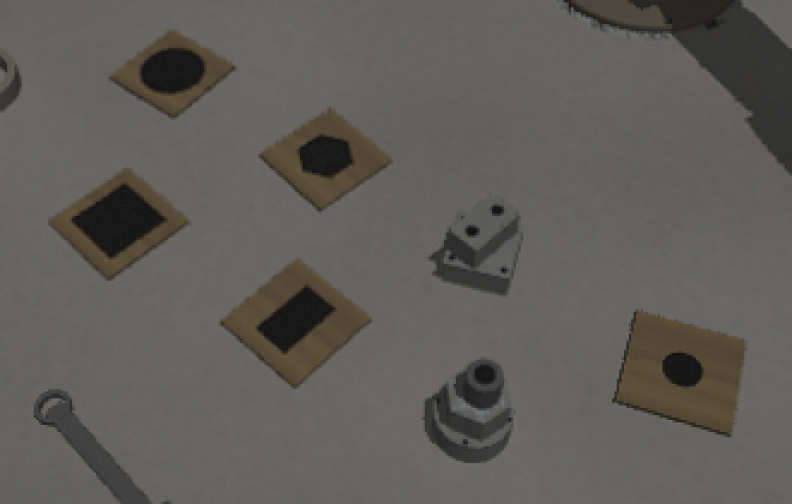

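The outlines agree between the two views to about 3 mm, and their heights match too. Now the pile geometry.

```bash
python3 - <<'E'
from h import *
t=get_image('top'); s=get_image('scene')
def tri(a,b):
    o1,d1=ray(t,a); o2,d2=ray(s,b); d1=d1[0];d2=d2[0]
    k=np.linalg.lstsq(np.c_[d1,-d2],o2-o1,rcond=None)[0]
    A=o1+k[0]*d1;B=o2+k[1]*d2; return ((A+B)/2).round(4),np.linalg.norm(A-B).round(4)
ct=lambda x,y:(x/2.4+150-.3,y/2.4+130-.3); cs=lambda x,y:(x/2.4+170-.3,y/2.4+110-.3)
print('bush top',tri(ct(210,127),cs(485,374)))
print('obl bores',tri(ct(310.5,254.5),cs(471,231)),tri(ct(306,288),cs(497,210)))
for k,a,b in [('fl',(434,241.5),(241.4,139)),('sq',(393.5,173.8),(218.8,201.3)),('hx',(354.6,244.7),(305.2,174.5)),('ob',(315.1,181.5),(292.6,242.5)),('bu',(203.2,245.1),(453.8,263.4))]: print(k,tri(a,b))
E
```

```text
bush top (array([0.6107, 0.1965, 0.0884]), np.float64(0.0009))
obl bores (array([0.4835, 0.0954, 0.0569]), np.float64(0.0012)) (array([0.4489, 0.0995, 0.0563]), np.float64(0.0011))
fl (array([ 0.4721, -0.3067,  0.0011]), np.float64(0.0004))
sq (array([ 0.6505, -0.1993,  0.0023]), np.float64(0.0001))
hx (array([ 0.4619, -0.0967,  0.0021]), np.float64(0.0006))
ob (array([0.6275, 0.0088, 0.0025]), np.float64(0.0008))
bu (array([0.4551, 0.3029, 0.0026]), np.float64(0.0013))
```

```bash
python3 -m crank '{"slide":[[-0.02,-0.007,0],[-0.06,-0.021,0],[-0.105,-0.037,0.005],[-0.15,-0.052,0.01],[-0.195,-0.068,0.01],[-0.24,-0.084,0.01],[-0.285,-0.1,0.01],[-0.33,-0.115,0.01]],"roll":[0,0,0,0,0,0,0,0],"grip":[0.085,0.085,0.085,0.085,0.085,0.085,0.085,0.085]}' 40
python3 -m crank '{"slide":[[-0.045,-0.015,0],[-0.09,-0.031,0.01],[-0.13,-0.046,0.015],[-0.165,-0.058,0.02],[-0.185,-0.064,0.02],[-0.198,-0.069,0.02],[-0.198,-0.069,0.02],[-0.198,-0.069,0.02]],"roll":[0,0,0,0,0,0,0,0],"grip":[0.085,0.085,0.085,0.085,0.085,0.085,0.085,0.085]}'
python3 - <<'E'
from h import *
p=get_image('wrist'); save(p,'w1')
print(proj(p,[.6107,.1965,.09]))
for t in ['flange_c','hexb_c','bush_c']:
    for d in silhouettes(t,p)[:2]: print(t,d['confidence'],d['box'],d['pixels'].sum())
E
```

```text
time_s: 2.25
position: [0.4435, 0.3189, 0.2215]
tool_rot: [[-0.957, 0.291, 0.0], [0.291, 0.957, 0.0], [-0.0, 0.0, -1.0]]
ft_force: [0.5, 0.4, -0.6]
grip_width: 0.085
time_s: 3.05
position: [0.6109, 0.1974, 0.2014]
tool_rot: [[-0.957, 0.29, -0.0], [0.29, 0.957, 0.0], [0.0, 0.0, -1.0]]
ft_force: [0.3, 0.1, 0.2]
grip_width: 0.0852
[[316.32730205 194.91935125]]
flange_c 0.6 [314.6, 173.0, 60.3, 49.4] 831
hexb_c 0.69 [312.6, 190.8, 32.1, 39.9] 981
hexb_c 0.59 [310.1, 185.6, 49.9, 56.3] 1109
bush_c 0.91 [313.5, 192.3, 34.3, 42.0] 987
bush_c 0.72 [176.8, 224.6, 97.5, 79.9] 5394
```

View pics/w1.png

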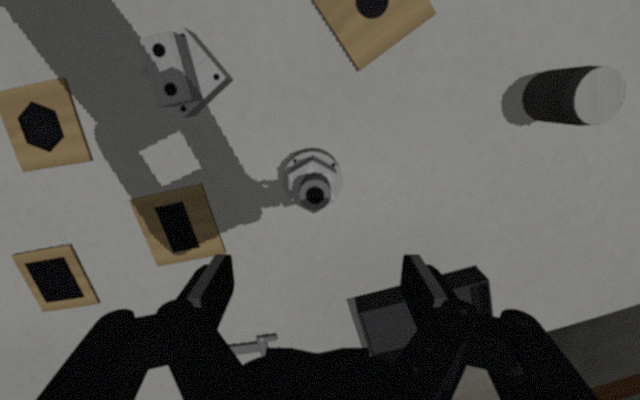

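```bash
python3 - <<'E'
from h import *
p=get_image('wrist')
print(onz(p,[[314.5,195.5]],.09))
cv2.imwrite('pics/w1z.png',cv2.resize(p['frame'][140:220,265:365],None,fx=7,fy=7,interpolation=2)[:,:,::-1])
cv2.imwrite('pics/w1z2.png',cv2.resize(p['frame'][15:125,130:240],None,fx=5,fy=5,interpolation=2)[:,:,::-1])
E
```

```text
[[0.61082617 0.19498253 0.09      ]]
```

View pics/w1z.png

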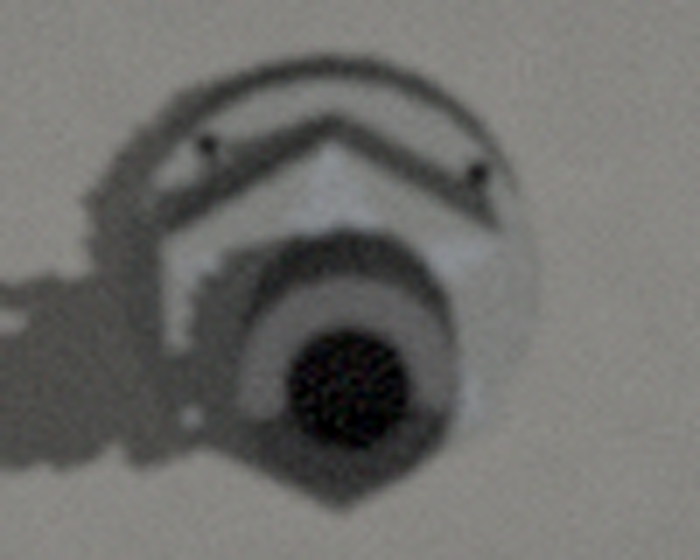

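View pics/w1z2.png

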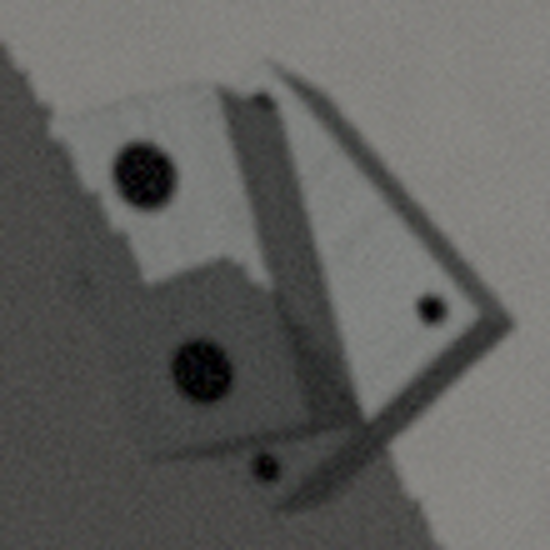

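Bush bore at (314.5,195.5), and the hex flats are nearly square to the jaws. I'll descend and grip the bush.

```bash
python3 -m crank '{"slide":[[0,-0.002,0.03],[0,-0.002,0.065],[0,-0.002,0.1],[0,-0.002,0.12],[0,-0.002,0.13],[0,-0.002,0.135],[0,-0.002,0.138],[0,-0.002,0.138]],"roll":[0,0,0,0,0,0,0,0],"grip":[0.085,0.085,0.085,0.085,0.085,0.07,0.055,0.045]}' 40
python3 - <<'E'
from h import *
p=get_image('wrist'); save(p,'w2')
E
```

```text
time_s: 4.1
position: [0.6113, 0.195, 0.0641]
tool_rot: [[-0.957, 0.29, 0.001], [0.29, 0.957, 0.0], [-0.001, 0.001, -1.0]]
ft_force: [-0.3, -0.9, -0.7]
grip_width: 0.0456
```

View pics/w2.png

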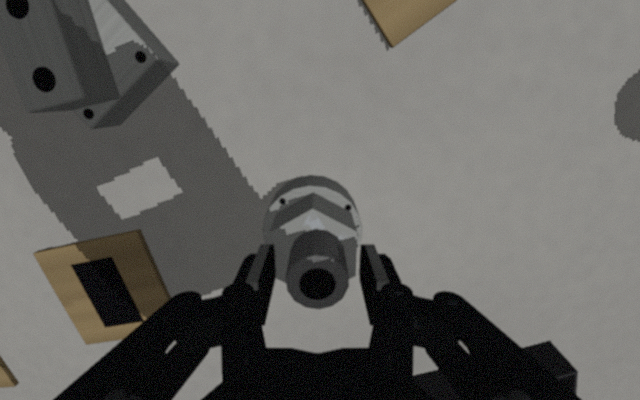

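The bush (318,285) sits centred between the pads, so I'll close.

```bash
python3 -m crank '{"slide":[[0,0,0],[0,0,0],[0,0,0],[0,0,0],[0,0,0],[0,0,-0.005],[0,0,-0.02],[0,0,-0.04]],"roll":[0,0,0,0,0,0,0,0],"grip":[0.03,0.015,0.01,0.01,0.01,0.01,0.01,0.01]}' 40
python3 - <<'E'
from h import *
p=get_image('wrist'); save(p,'w3')
E
```

```text
time_s: 4.95
position: [0.6103, 0.1947, 0.1028]
tool_rot: [[-0.957, 0.291, -0.003], [0.291, 0.957, -0.0], [0.003, -0.001, -1.0]]
ft_force: [-0.1, -0.5, -0.8]
grip_width: 0.0288
```

View pics/w3.png

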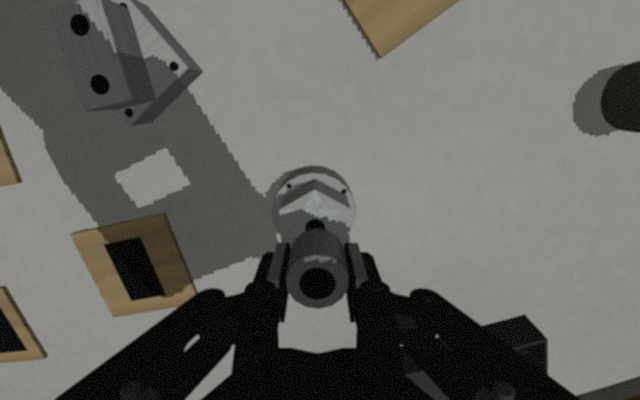

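Bush held (28.8 mm), and the hex stayed put. Next I'll carry it over to its pad.

```bash
python3 -m crank '{"slide":[[0.01,0.003,-0.01],[0.035,0.012,-0.015],[0.07,0.023,-0.02],[0.105,0.034,-0.02],[0.14,0.046,-0.02],[0.165,0.054,-0.01],[0.179,0.059,-0.005],[0.179,0.059,0]],"roll":[0,0,0,0,0,0,0,0],"grip":[0.01,0.01,0.01,0.01,0.01,0.01,0.01,0.01]}' 40
python3 - <<'E'
from h import *
p=get_image('wrist'); save(p,'w4')
print(observe()['position'],proj(p,[.4563,.3025,.006]))
for d in silhouettes('place_bush',p)[:2]: print(d['confidence'],d['box'])
E
```

```text
time_s: 5.8
position: [0.4551, 0.3042, 0.1028]
tool_rot: [[-0.957, 0.289, -0.001], [0.289, 0.957, -0.0], [0.001, -0.001, -1.0]]
ft_force: [0.0, 0.2, -0.8]
grip_width: 0.0287
[0.45613661 0.30343117 0.10216242] [[315.98155606 202.05564168]]
0.93 [314.8, 183.2, 149.2, 123.5]
```

View pics/w4.png

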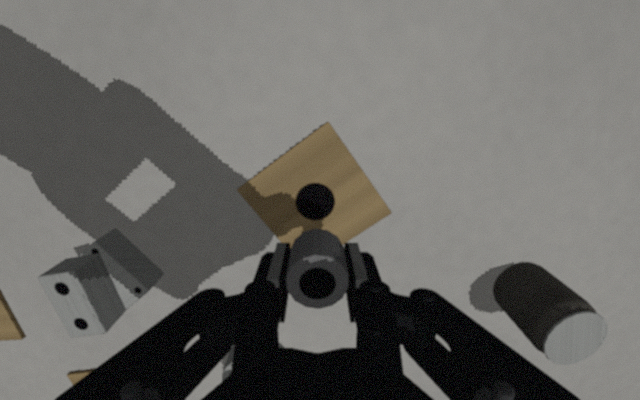

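The disc is at (315,202), within 1 px of the prediction. Lowering.

```bash
python3 -m crank '{"slide":[[0,-0.001,0.02],[0,-0.001,0.045],[0,-0.001,0.065],[0,-0.001,0.078],[0,-0.001,0.085],[0,-0.001,0.089],[0,-0.001,0.091],[0,-0.001,0.091]],"roll":[0,0,0,0,0,0,0,0],"grip":[0.01,0.01,0.01,0.01,0.01,0.01,0.01,0.01]}' 40
python3 -c "
from h import *
p=get_image('wrist'); save(p,'w5');o=observe();print(o['position'],o['ft_force'])"
```

```text
time_s: 6.7
position: [0.4569, 0.3023, 0.0126]
tool_rot: [[-0.957, 0.291, 0.001], [0.291, 0.957, 0.0], [-0.001, 0.0, -1.0]]
ft_force: [0.3, -0.2, -0.6]
grip_width: 0.029
[0.45694321 0.30243327 0.01281253] [-0.29892567  0.06837579 -1.39402845]
```

View pics/w5.png

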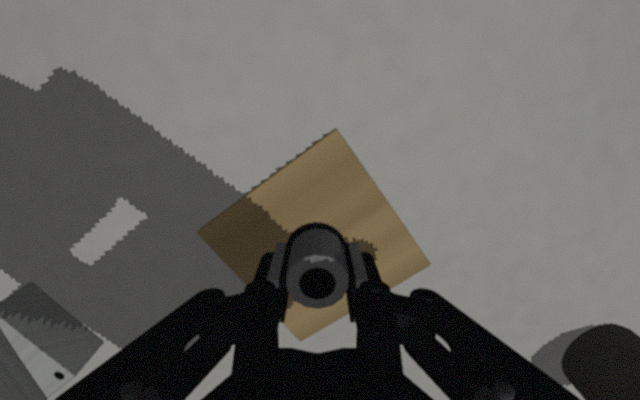

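```bash
python3 -m crank '{"slide":[[0,0,0.001],[0,0,0.002],[0,0,0.003],[0,0,0.0035],[0,0,0.004],[0,0,0.004],[0,0,0.004],[0,0,0.004]],"roll":[0,0,0,0,0,0,0,0],"grip":[0.01,0.01,0.01,0.01,0.01,0.01,0.01,0.01]}' 40
```

```text
time_s: 7.55
position: [0.4567, 0.3025, 0.0103]
tool_rot: [[-0.957, 0.29, 0.002], [0.29, 0.957, 0.0], [-0.001, 0.001, -1.0]]
ft_force: [-4.7, -2.8, 19.2]
grip_width: 0.0293
```

Contact at 19 N, so the bush is seated. I'll release it and go back to the pile for the hex.

```bash
python3 -m crank '{"slide":[[0,0,-0.001],[0,0,-0.001],[0,0,-0.002],[0,0,-0.01],[0,0,-0.03],[0,0,-0.06],[0,0,-0.1],[0,0,-0.14]],"roll":[0,0,0,0,0,0,0,0],"grip":[0.05,0.07,0.085,0.085,0.085,0.085,0.085,0.085]}' 40
python3 -m crank '{"slide":[[-0.03,-0.01,0],[-0.07,-0.024,0],[-0.11,-0.037,0],[-0.15,-0.05,0],[-0.17,-0.056,0],[-0.18,-0.059,0],[-0.18,-0.059,0],[-0.18,-0.059,0]],"roll":[0,0,0,0,0,0,0,0],"grip":[0.085,0.085,0.085,0.085,0.085,0.085,0.085,0.085]}' 40
python3 - <<'E'
from h import *
p=get_image('wrist'); save(p,'w6');o=observe();print(o['position'])
c=proj(p,[.611,.1955,.06])[0]; print(c)
x,y=map(int,c)
cv2.imwrite('pics/w6z.png',cv2.resize(p['frame'][y-50:y+50,x-60:x+60],None,fx=6,fy=6,interpolation=2)[:,:,::-1]); print(x-60,y-50)
for t in ['hexb_c','flange_c']:
  for d in silhouettes(t,p)[:2]: print(t,d['confidence'],d['box'])
E
```

```text
time_s: 8.35
position: [0.4562, 0.3023, 0.1501]
tool_rot: [[-0.957, 0.291, -0.001], [0.291, 0.957, -0.0], [0.0, -0.0, -1.0]]
ft_force: [0.3, 0.7, -0.0]
grip_width: 0.085
time_s: 9.15
position: [0.6108, 0.1944, 0.1484]
tool_rot: [[-0.957, 0.29, -0.001], [0.29, 0.957, 0.0], [0.001, -0.0, -1.0]]
ft_force: [0.5, 0.5, -0.2]
grip_width: 0.0849
[0.61064464 0.19457862 0.1485546 ]
[318.81597431 203.33215644]
258 153
hexb_c 0.59 [314.1, 201.2, 60.5, 68.3]
flange_c 0.71 [316.0, 182.8, 72.6, 62.5]
```

View pics/w6z.png

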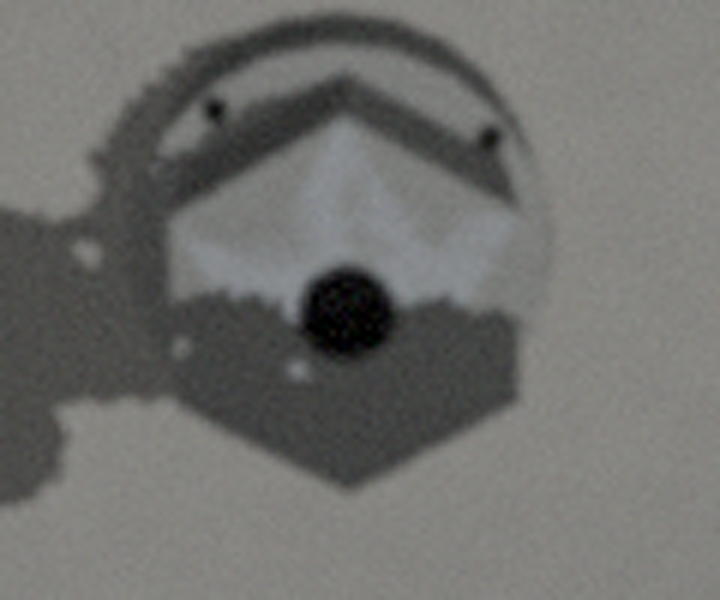

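View pics/w6.png

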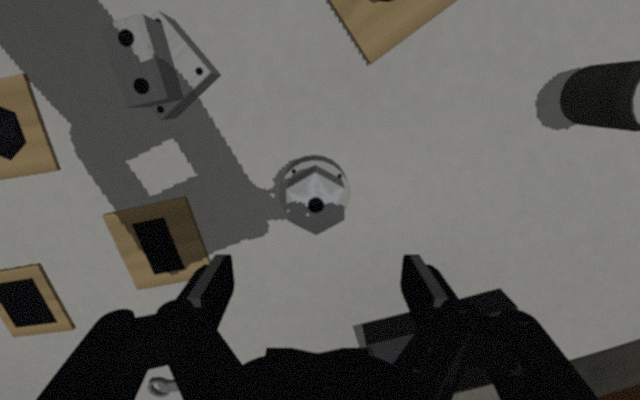

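```bash
python3 - <<'E'
from h import *
p=get_image('wrist')
z=lambda x,y:(x/6+258-.42,y/6+153-.42)
P=onz(p,[z(346,310),z(346,118),z(168,213),z(517,205),z(518,400),z(348,488),z(172,395)],.06); print(P.round(4), P[1:].mean(0))
v=P[5]-P[1]; print(np.degrees(np.arctan2(v[1],v[0])),np.linalg.norm(v)); R=np.array(observe()['tool_rot']); print(np.degrees(np.arctan2(R[1,0],R[0,0])))
E
```

```text
[[0.611  0.1926 0.06  ]
 [0.5852 0.2005 0.06  ]
 [0.5908 0.1737 0.06  ]
 [0.6033 0.2191 0.06  ]
 [0.6308 0.2118 0.06  ]
 [0.6369 0.1851 0.06  ]
 [0.6161 0.1657 0.06  ]] [0.61051129 0.19262426 0.06      ]
-16.596314794877642 0.05390858996271976
163.17655783457005
```

```bash
python3 -m crank '{"slide":[[0,-0.0015,0.03],[0,-0.0015,0.06],[0,-0.0015,0.085],[0,-0.0015,0.1],[0,-0.0015,0.11],[0,-0.0015,0.115],[0,-0.0015,0.1165],[0,-0.0015,0.1165]],"roll":[0,0,0,0,0,0,0,0],"grip":[0.085,0.085,0.085,0.085,0.085,0.08,0.07,0.062]}' 40
python3 - <<'E'
from h import *
p=get_image('wrist'); save(p,'w7')
E
```

```text
time_s: 10.15
position: [0.6115, 0.1923, 0.0324]
tool_rot: [[-0.957, 0.29, 0.001], [0.29, 0.957, 0.0], [-0.001, 0.0, -1.0]]
ft_force: [0.8, 0.3, 0.0]
grip_width: 0.0621
```

View pics/w7.png

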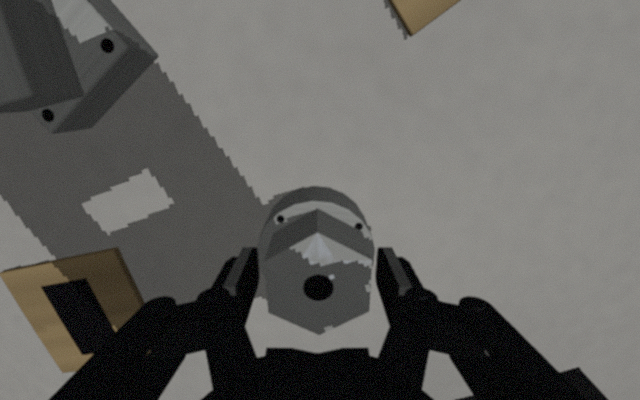

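The hex (318,287) is centred and square to the jaws. Gripping and lifting.

```bash
python3 -m crank '{"slide":[[0,0,0],[0,0,0],[0,0,0],[0,0,0],[0,0,0],[0,0,-0.005],[0,0,-0.02],[0,0,-0.045]],"roll":[0,0,0,0,0,0,0,0],"grip":[0.05,0.035,0.03,0.03,0.03,0.03,0.03,0.03]}' 40
python3 - <<'E'
from h import *
p=get_image('wrist'); save(p,'w8')
E
```

```text
time_s: 11.0
position: [0.61, 0.192, 0.0757]
tool_rot: [[-0.957, 0.291, -0.004], [0.291, 0.957, -0.001], [0.004, -0.002, -1.0]]
ft_force: [-0.4, -0.5, -1.9]
grip_width: 0.0471
```

View pics/w8.png

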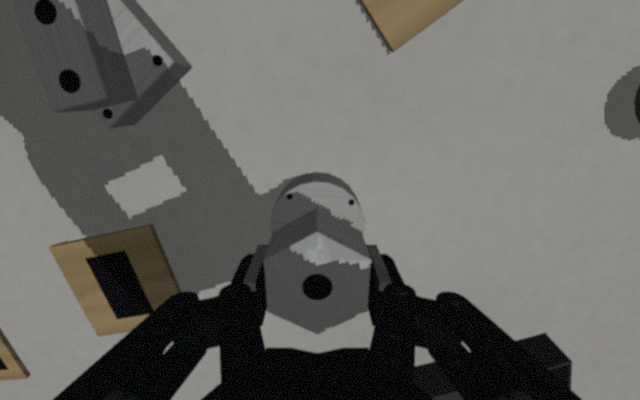

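```bash
python3 -m crank '{"slide":[[0.002,-0.01,-0.025],[0.007,-0.04,-0.045],[0.014,-0.08,-0.055],[0.022,-0.122,-0.055],[0.03,-0.165,-0.055],[0.037,-0.208,-0.055],[0.044,-0.25,-0.055],[0.05,-0.285,-0.055]],"roll":[0,0,-0.05,-0.1,-0.15,-0.15,-0.15,-0.15],"grip":[0.03,0.03,0.03,0.03,0.03,0.03,0.03,0.03]}' 40
python3 - <<'E'
from h import *
p=get_image('wrist'); save(p,'w9')
print(observe()['position'],proj(p,[.463,-.0955,.006]))
E
```

```text
time_s: 11.85
position: [0.4793, -0.0676, 0.1317]
tool_rot: [[-0.989, 0.145, -0.0], [0.145, 0.989, -0.0], [0.0, -0.0, -1.0]]
ft_force: [0.5, -0.5, -1.6]
grip_width: 0.0471
[ 0.47786213 -0.07082291  0.1316189 ] [[285.12225426 177.96182215]]
```

View pics/w9.png

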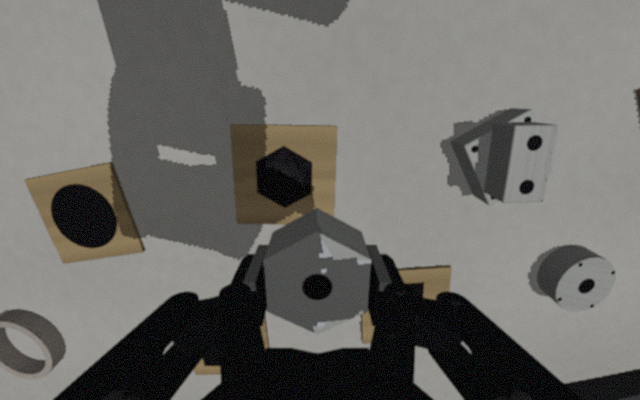

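```bash
python3 -m crank '{"slide":[[0.006,-0.014,0],[0.01,-0.024,0.01],[0.011,-0.0265,0.03],[0.011,-0.0265,0.05],[0.011,-0.0265,0.065],[0.011,-0.0265,0.075],[0.011,-0.0265,0.08],[0.011,-0.0265,0.08]],"roll":[0,0,0,0,0,0,0,0],"grip":[0.03,0.03,0.03,0.03,0.03,0.03,0.03,0.03]}' 40
python3 - <<'E'
from h import *
p=get_image('wrist'); save(p,'w10')
print(observe()['position'],proj(p,[.463,-.0955,.006]))
E
```

```text
time_s: 12.7
position: [0.4658, -0.0905, 0.0516]
tool_rot: [[-0.99, 0.144, -0.001], [0.144, 0.99, 0.0], [0.001, 0.0, -1.0]]
ft_force: [-0.5, 0.2, -2.3]
grip_width: 0.0469
[ 0.46600227 -0.0906276   0.05201202] [[309.7516816  221.59417343]]
```

View pics/w10.png

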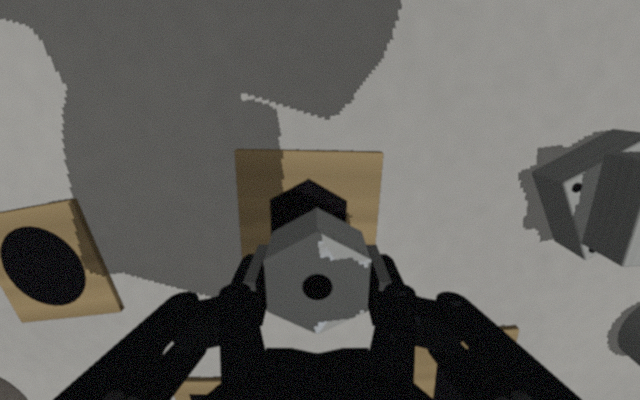

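```bash
python3 -m crank '{"slide":[[0.001,-0.003,0.004],[0.002,-0.005,0.012],[0.0025,-0.0055,0.022],[0.0025,-0.0055,0.031],[0.0025,-0.0055,0.037],[0.0025,-0.0055,0.04],[0.0025,-0.0055,0.0415],[0.0025,-0.0055,0.042]],"roll":[0,0,0,0,0,0,0,0],"grip":[0.03,0.03,0.03,0.03,0.03,0.03,0.03,0.03]}' 40
python3 -m crank '{"slide":[[0,0,0],[0,0,0],[0,0,0.0005],[0,0,0.001],[0,0,0.0015],[0,0,0.002],[0,0,0.002],[0,0,0.002]],"roll":[0,0,0,0,0,0,0,0],"grip":[0.03,0.03,0.03,0.03,0.03,0.03,0.03,0.03]}' 40
```

```text
time_s: 13.55
position: [0.4627, -0.0957, 0.0098]
tool_rot: [[-0.99, 0.144, 0.0], [0.144, 0.99, -0.0], [-0.0, -0.0, -1.0]]
ft_force: [0.1, -0.1, -2.0]
grip_width: 0.0472
time_s: 14.35
position: [0.4626, -0.0957, 0.0087]
tool_rot: [[-0.99, 0.144, 0.001], [0.144, 0.99, -0.0], [-0.001, -0.0, -1.0]]
ft_force: [-3.3, 0.9, 11.4]
grip_width: 0.0474
```

```bash
python3 -m crank '{"slide":[[0,0,0],[0,0,-0.001],[0,0,-0.002],[0,0,-0.01],[0,0,-0.03],[0,0,-0.06],[0,0,-0.1],[0,0,-0.14]],"roll":[0,0,0,0,0,0,0,0],"grip":[0.065,0.08,0.085,0.085,0.085,0.085,0.085,0.085]}' 40
python3 -m crank '{"slide":[[0.004,0.03,0],[0.009,0.07,0],[0.015,0.115,0],[0.02,0.155,0],[0.023,0.18,0],[0.025,0.192,0],[0.025,0.192,0],[0.025,0.192,0]],"roll":[0,0,0,0,0,0,0,0],"grip":[0.085,0.085,0.085,0.085,0.085,0.085,0.085,0.085]}' 40
python3 - <<'E'
from h import *
p=get_image('wrist'); save(p,'w11');o=observe();print(o['position'])
c=proj(p,[.466,.0975,.06])[0]; print(c)
x,y=map(int,c)
cv2.imwrite('pics/w11z.png',cv2.resize(p['frame'][y-50:y+50,x-60:x+60],None,fx=6,fy=6,interpolation=2)[:,:,::-1]); print(x-60,y-50)
E
```

```text
time_s: 15.15
position: [0.4622, -0.0955, 0.1497]
tool_rot: [[-0.99, 0.144, -0.0], [0.144, 0.99, 0.0], [0.0, 0.0, -1.0]]
ft_force: [0.4, -0.8, -0.5]
grip_width: 0.0851
time_s: 15.95
position: [0.4656, 0.0971, 0.1479]
tool_rot: [[-0.989, 0.145, 0.0], [0.145, 0.989, -0.0], [-0.0, -0.0, -1.0]]
ft_force: [-0.2, -0.1, -0.2]
grip_width: 0.0851
[0.46569216 0.09683513 0.14790161]
[318.00917151 204.01580645]
258 154
```

View pics/w11z.png

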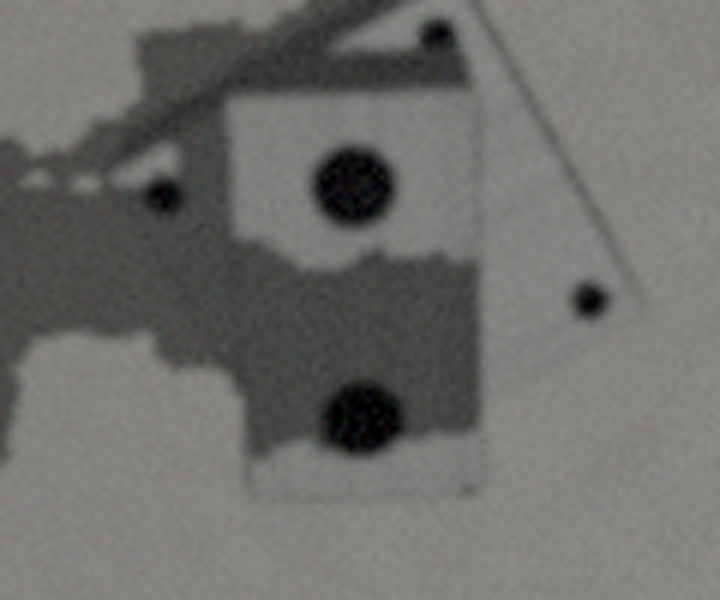

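View pics/w11.png

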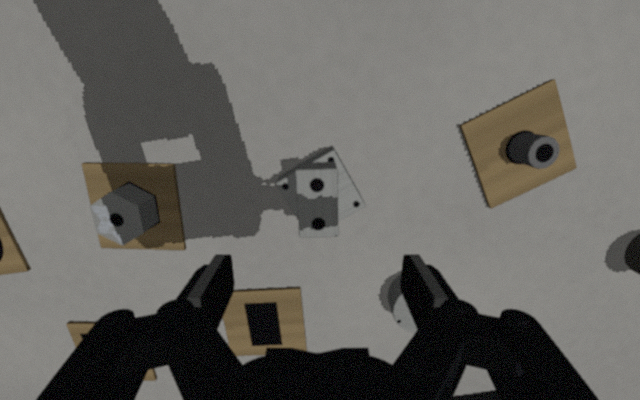

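```bash
python3 - <<'E'
from h import *
p=get_image('wrist')
z=lambda x,y:(x/6+258-.42,y/6+154-.42)
P=onz(p,[z(354,187),z(362,417)],.06); print(P.round(4), P.mean(0)); v=P[1]-P[0]; print(np.degrees(np.arctan2(v[1],v[0])))
P=onz(p,[z(437,35),z(590,300),z(163,194)],.03); print(P.round(4),'sq c',(P[1]+P[2])/2 ); 
for v in (P[1]-P[0],P[0]-P[2]): print(np.degrees(np.arctan2(v[1],v[0])),np.linalg.norm(v))
R=np.array(observe()['tool_rot']); print(np.degrees(np.arctan2(R[1,1],R[0,1])))
# pads
print(proj(p,[[.628,.0096,.006],[.463,-.0955,.036],[.4563,.3025,.036]]))
E
```

```text
[[0.4496 0.0985 0.06  ]
 [0.4828 0.0947 0.06  ]] [0.4662151  0.09658121 0.06      ]
-6.443130554391065
[[0.4367 0.1127 0.03  ]
 [0.4813 0.1307 0.03  ]
 [0.4549 0.0683 0.03  ]] sq c [0.46807787 0.09951784 0.03      ]
22.0300538613055 0.04805144601197656
112.25531269130467 0.047927911962773406
81.61597334685425
[[264.68983136 325.47498032]
 [116.5198537  220.17041822]
 [545.4001634  152.88718818]]
```

```bash
python3 -m crank '{"slide":[[0,0,0.03],[0,0,0.06],[0,0,0.085],[0,0,0.1],[0,0,0.11],[0,0,0.114],[0,0,0.116],[0,0,0.116]],"roll":[-0.03,-0.035,-0.035,-0.035,-0.035,-0.035,-0.035,-0.035],"grip":[0.085,0.085,0.085,0.085,0.08,0.07,0.06,0.05]}' 40
python3 - <<'E'
from h import *
p=get_image('wrist'); save(p,'w12')
E
```

```text
time_s: 16.85
position: [0.4658, 0.0977, 0.0322]
tool_rot: [[-0.994, 0.11, 0.001], [0.11, 0.994, -0.0], [-0.001, 0.0, -1.0]]
ft_force: [0.2, -0.2, 0.1]
grip_width: 0.0502
```

View pics/w12.png

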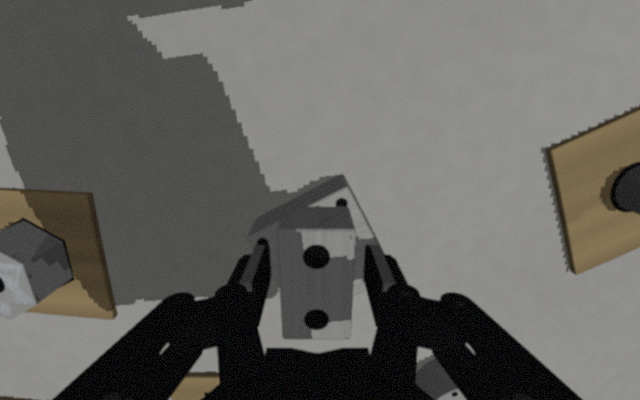

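The oblong is centred between the pads and lined up. Gripping and lifting.

```bash
python3 -m crank '{"slide":[[0,0,0],[0,0,0],[0,0,0],[0,0,0],[0,0,0],[0,0,-0.005],[0,0,-0.02],[0,0,-0.05]],"roll":[0,0,0,0,0,0,0,0],"grip":[0.035,0.02,0.015,0.015,0.015,0.015,0.015,0.015]}' 40
python3 - <<'E'
from h import *
p=get_image('wrist'); save(p,'w13')
E
```

```text
time_s: 17.7
position: [0.4643, 0.0979, 0.0812]
tool_rot: [[-0.994, 0.11, -0.004], [0.11, 0.994, 0.0], [0.004, -0.0, -1.0]]
ft_force: [1.4, -0.1, -2.3]
grip_width: 0.0333
```

View pics/w13.png

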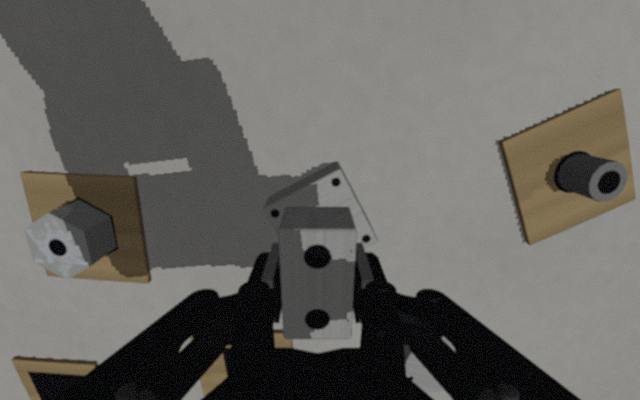

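```bash
python3 -m crank '{"slide":[[-0.01,-0.004,-0.015],[-0.035,-0.014,-0.03],[-0.07,-0.028,-0.035],[-0.11,-0.045,-0.035],[-0.145,-0.058,-0.03],[-0.165,-0.066,-0.02],[-0.171,-0.0695,-0.01],[-0.171,-0.0695,0]],"roll":[0,0,0,-0.035,-0.035,-0.035,-0.035,-0.035],"grip":[0.015,0.015,0.015,0.015,0.015,0.015,0.015,0.015]}' 40
python3 - <<'E'
from h import *
p=get_image('wrist'); save(p,'w14')
print(observe()['position'],observe()['tool_rot'][:2,1],proj(p,[.628,.0096,.006]))
E
```

```text
time_s: 18.55
position: [0.6276, 0.0099, 0.0807]
tool_rot: [[-0.997, 0.075, -0.001], [0.075, 0.997, 0.0], [0.001, 0.0, -1.0]]
ft_force: [-0.8, 0.4, -1.2]
grip_width: 0.0333
[0.62618799 0.0105349  0.07905081] [0.0747727  0.99720046] [[317.16804489 209.95030789]]
```

View pics/w14.png

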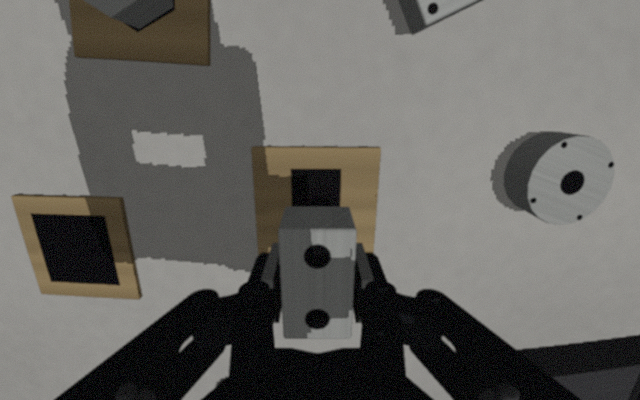

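```bash
python3 - <<'E'
from h import *
p=get_image('wrist'); print(proj(p,[[.5961,.0121,.006],[.5961-.0015,.0121-.019,.006],[.5961+.0015,.0121+.019,.006]]), observe()['position'])
cv2.imwrite('pics/w14z.png',cv2.resize(p['frame'][140:260,240:400],None,fx=5,fy=5,interpolation=2)[:,:,::-1])
E
```

```text
[[316.51426394 172.50022029]
 [290.8561408  172.40686633]
 [342.16576133 172.6135292 ]] [0.62607305 0.01084908 0.08008505]
```

View pics/w14z.png

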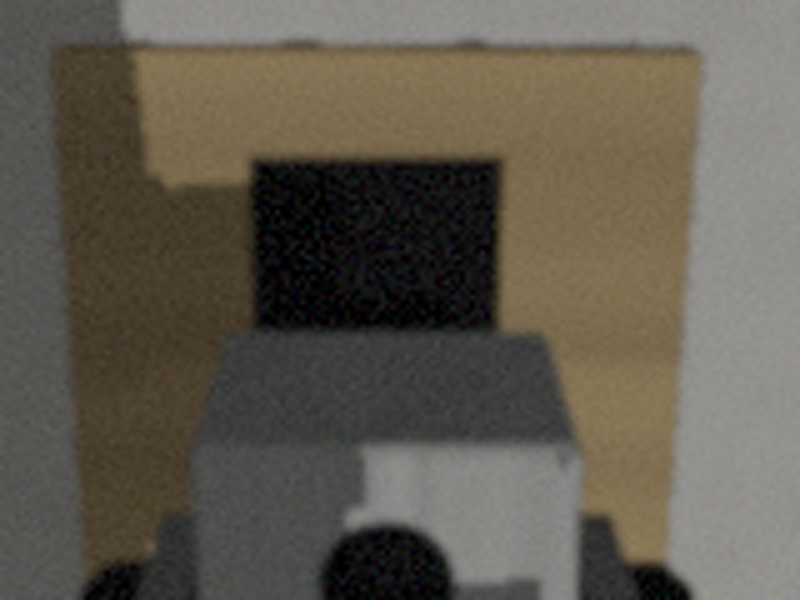

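```bash
python3 -m crank '{"slide":[[-0.001,-0.001,0.008],[-0.0015,-0.002,0.022],[-0.0015,-0.002,0.037],[-0.0015,-0.002,0.05],[-0.0015,-0.002,0.06],[-0.0015,-0.002,0.0655],[-0.0015,-0.002,0.068],[-0.0015,-0.002,0.069]],"roll":[0,0,0,0,0,0,0,0],"grip":[0.015,0.015,0.015,0.015,0.015,0.015,0.015,0.015]}' 40
python3 -m crank '{"slide":[[0,0,0],[0,0,0],[0,0,0.0005],[0,0,0.001],[0,0,0.0015],[0,0,0.002],[0,0,0.002],[0,0,0.002]],"roll":[0,0,0,0,0,0,0,0],"grip":[0.015,0.015,0.015,0.015,0.015,0.015,0.015,0.015]}' 40
```

```text
time_s: 19.45
position: [0.6294, 0.0079, 0.0129]
tool_rot: [[-0.997, 0.075, 0.0], [0.075, 0.997, -0.0], [-0.0, -0.0, -1.0]]
ft_force: [-0.4, 0.6, -1.5]
grip_width: 0.0333
time_s: 20.25
position: [0.6293, 0.008, 0.0108]
tool_rot: [[-0.997, 0.075, 0.0], [0.075, 0.997, -0.0], [-0.0, -0.0, -1.0]]
ft_force: [-0.3, -0.9, -2.9]
grip_width: 0.033
```

```bash
python3 -m crank '{"slide":[[0.001,0.001,0],[0.0015,0.001,0.0005],[0.0015,0.001,0.001],[0.0015,0.001,0.0015],[0.0015,0.001,0.002],[0.0015,0.001,0.0025],[0.0015,0.001,0.003],[0.0015,0.001,0.003]],"roll":[0,0,0,0,0,0,0,0],"grip":[0.015,0.015,0.015,0.015,0.015,0.015,0.015,0.015]}' 40
```

```text
time_s: 21.05
position: [0.6278, 0.0091, 0.0086]
tool_rot: [[-0.997, 0.075, 0.0], [0.075, 0.997, -0.0], [-0.0, -0.0, -1.0]]
ft_force: [-3.2, 0.5, 4.7]
grip_width: 0.0334
```

```bash
python3 -m crank '{"slide":[[0,0,0],[0,0,-0.001],[0,0,-0.002],[0,0,-0.01],[0,0,-0.03],[0,0,-0.06],[0,0,-0.1],[0,0,-0.14]],"roll":[0,0,0,0,0,0,0,0],"grip":[0.05,0.07,0.085,0.085,0.085,0.085,0.085,0.085]}' 40
python3 -m crank '{"slide":[[0.025,0.012,0],[0.06,0.028,0],[0.095,0.045,0],[0.13,0.062,0],[0.155,0.073,0],[0.166,0.078,0],[0.166,0.078,0],[0.166,0.078,0]],"roll":[-0.05,-0.15,-0.27,-0.38,-0.46,-0.46,-0.46,-0.46],"grip":[0.085,0.085,0.085,0.085,0.085,0.085,0.085,0.085]}' 40
python3 - <<'E'
from h import *
p=get_image('wrist'); save(p,'w15');o=observe();print(o['position'],o['tool_rot'][:2,1])
c=proj(p,[.468,.0995,.03])[0]; print(c)
x,y=map(int,c)
cv2.imwrite('pics/w15z.png',cv2.resize(p['frame'][y-50:y+50,x-60:x+60],None,fx=6,fy=6,interpolation=2)[:,:,::-1]); print(x-60,y-50)
E
```

```text
time_s: 21.85
position: [0.6276, 0.0091, 0.1497]
tool_rot: [[-0.997, 0.075, -0.0], [0.075, 0.997, 0.0], [0.0, 0.0, -1.0]]
ft_force: [-1.3, 0.1, 0.3]
grip_width: 0.085
time_s: 22.65
position: [0.4694, 0.0988, 0.1482]
tool_rot: [[-0.927, -0.374, 0.002], [-0.374, 0.927, -0.0], [-0.001, -0.001, -1.0]]
ft_force: [1.4, 0.2, -0.1]
grip_width: 0.0848
[0.4694732  0.0986726  0.14799333] [-0.37399355  0.92743113]
[318.66582456 191.72285172]
258 141
```

View pics/w15z.png

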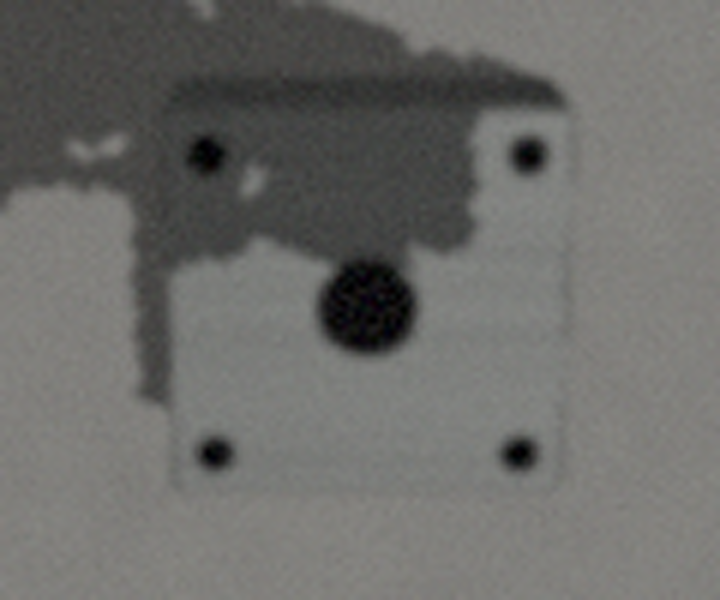

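View pics/w15.png

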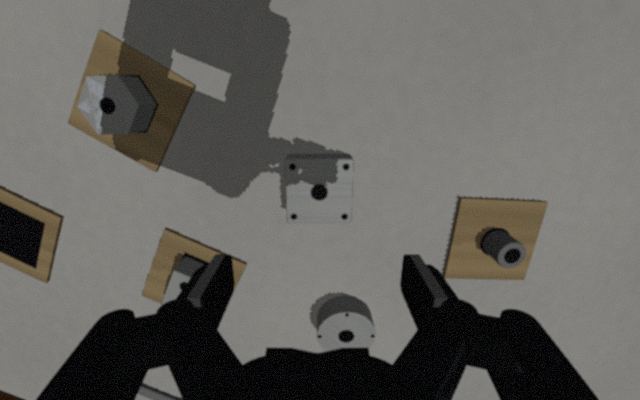

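```bash
python3 -m crank '{"slide":[[0.001,0.001,0.035],[0.001,0.001,0.07],[0.001,0.001,0.105],[0.001,0.001,0.128],[0.001,0.001,0.14],[0.001,0.001,0.146],[0.001,0.001,0.149],[0.001,0.001,0.15]],"roll":[0,0,0,0,0,0,0,0],"grip":[0.085,0.085,0.085,0.085,0.085,0.085,0.085,0.085]}' 40
python3 - <<'E'
from h import *
p=get_image('wrist'); save(p,'w16')
E
```

```text
time_s: 23.5
position: [0.4674, 0.0996, -0.0021]
tool_rot: [[-0.927, -0.375, 0.001], [-0.375, 0.927, -0.0], [-0.001, -0.0, -1.0]]
ft_force: [0.3, 0.6, -0.2]
grip_width: 0.0853
```

View pics/w16.png

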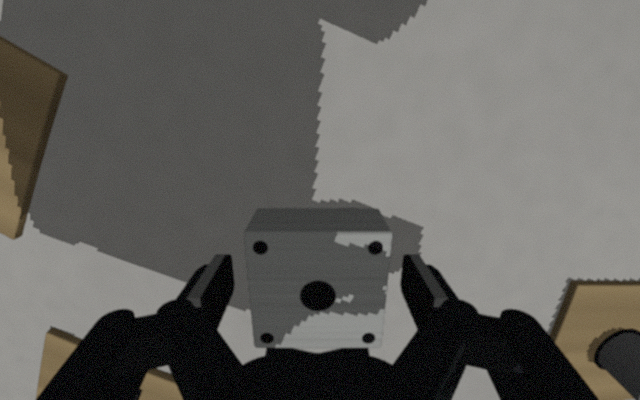

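```bash
python3 -m crank '{"slide":[[0,0,0],[0,0,0],[0,0,0],[0,0,0],[0,0,0],[0,0,0],[0,0,0],[0,0,0]],"roll":[0,0,0,0,0,0,0,0],"grip":[0.075,0.068,0.062,0.055,0.05,0.045,0.045,0.045]}' 50
```

```text
time_s: 24.35
position: [0.4671, 0.0997, -0.0015]
tool_rot: [[-0.927, -0.376, 0.001], [-0.376, 0.927, -0.0], [-0.001, -0.001, -1.0]]
ft_force: [-0.1, -1.3, 6.1]
grip_width: 0.0614
```

```bash
python3 -m crank '{"slide":[[0,0,-0.003],[0,0,-0.01],[0,0,-0.02],[0,0,-0.035],[0,0,-0.05],[0,0,-0.06],[0,0,-0.06],[0,0,-0.06]],"roll":[0,0,0,0,0,0,0,0],"grip":[0.045,0.045,0.045,0.045,0.045,0.045,0.045,0.045]}' 60
python3 - <<'E'
from h import *
p=get_image('wrist'); save(p,'w17')
p=get_image('scene'); save(p,'s17')
E
```

```text
time_s: 25.15
position: [0.4667, 0.0998, 0.0578]
tool_rot: [[-0.927, -0.376, -0.0], [-0.376, 0.927, 0.0], [0.0, 0.0, -1.0]]
ft_force: [-0.6, 0.9, -3.5]
grip_width: 0.061
```

View pics/w17.png

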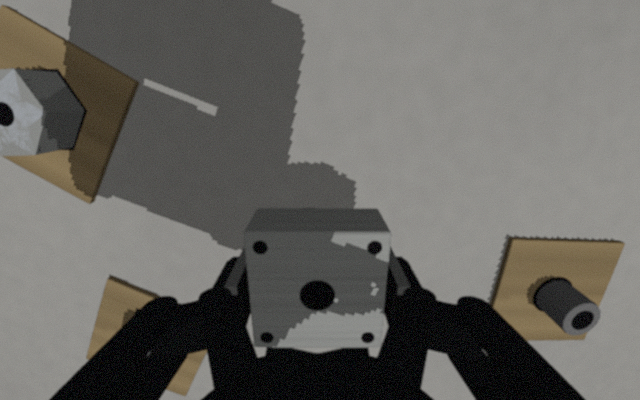

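View pics/s17.png

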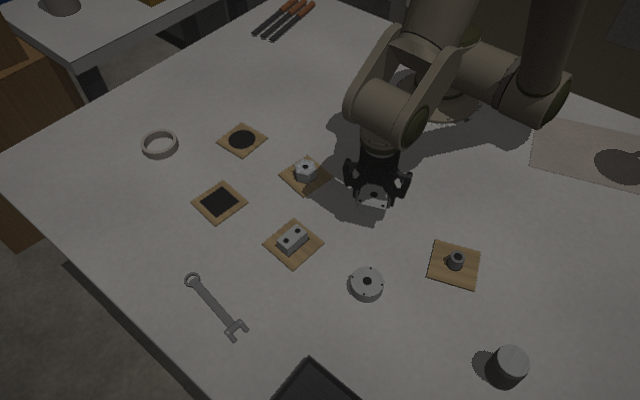

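```bash
python3 -m crank '{"slide":[[-0.002,-0.01,-0.02],[-0.006,-0.035,-0.035],[-0.013,-0.075,-0.04],[-0.02,-0.118,-0.04],[-0.027,-0.162,-0.04],[-0.034,-0.205,-0.04],[-0.041,-0.245,-0.04],[-0.048,-0.285,-0.04]],"roll":[0,0.03,0.1,0.18,0.27,0.36,0.44,0.485],"grip":[0.045,0.045,0.045,0.045,0.045,0.045,0.045,0.045]}' 60
python3 -m crank '{"slide":[[-0.005,-0.01,0],[-0.01,-0.02,0],[-0.015,-0.03,0],[-0.02,-0.037,0],[-0.022,-0.04,0],[-0.022,-0.04,0],[-0.022,-0.04,0],[-0.022,-0.04,0]],"roll":[0,0,0,0,0,0,0,0],"grip":[0.045,0.045,0.045,0.045,0.045,0.045,0.045,0.045]}' 60
python3 - <<'E'
from h import *
p=get_image('wrist'); save(p,'w18')
o=observe();print(o['position'],o['tool_rot'][:2,1],proj(p,[.651,-.198,.006]))
E
```

```text
time_s: 26.05
position: [0.6187, -0.1478, 0.0967]
tool_rot: [[-0.995, 0.103, -0.002], [0.103, 0.995, 0.001], [0.002, 0.001, -1.0]]
ft_force: [0.6, 0.0, -2.3]
grip_width: 0.0613
time_s: 26.85
position: [0.6362, -0.1877, 0.0979]
tool_rot: [[-0.995, 0.099, -0.0], [0.099, 0.995, 0.0], [0.0, 0.0, -1.0]]
ft_force: [-0.6, -0.5, -3.0]
grip_width: 0.0609
[ 0.6361908  -0.18777916  0.0979087 ] [0.09912979 0.99507451] [[307.08516024 219.613565  ]]
```

View pics/w18.png

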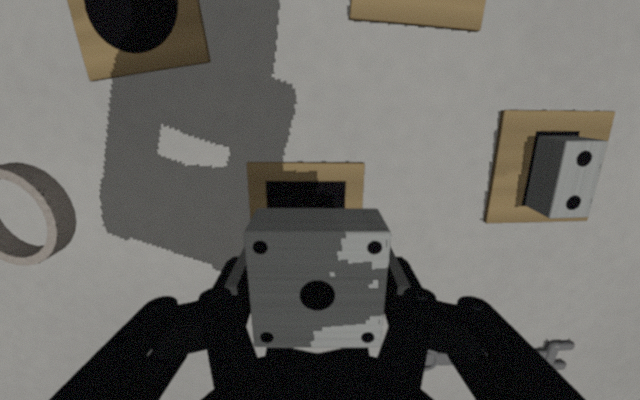

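```bash
python3 - <<'E'
from h import *
p=get_image('wrist')
c=np.array([.651,-.198,.006]);a=np.radians(-5.7);ex=np.array([np.cos(a),np.sin(a),0]);ey=np.array([-ex[1],ex[0],0])
print(proj(p,[c-.033*ex-.033*ey,c-.033*ex+.033*ey]))
cv2.imwrite('pics/w18z.png',cv2.resize(p['frame'][150:250,230:390],None,fx=5,fy=5,interpolation=2)[:,:,::-1])
E
```

```text
[[266.40683007 182.12373319]
 [347.20624183 182.1463662 ]]
```

View pics/w18z.png

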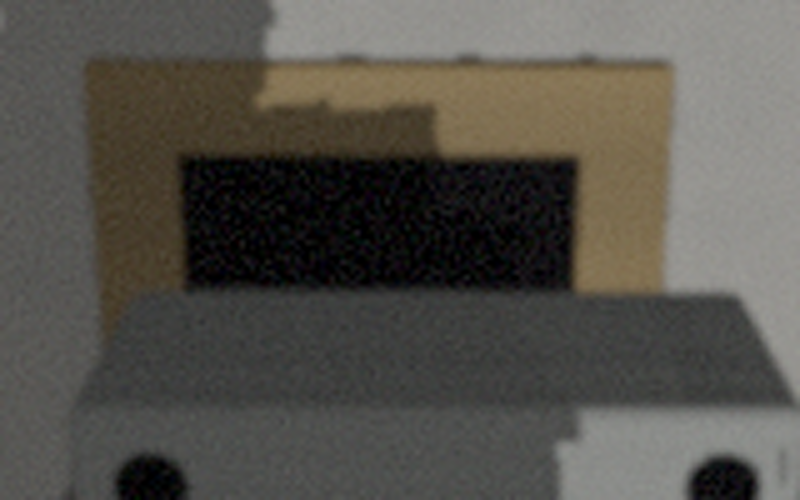

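```bash
python3 -m crank '{"slide":[[-0.005,-0.003,0.005],[-0.01,-0.007,0.02],[-0.0145,-0.0095,0.04],[-0.0145,-0.0095,0.058],[-0.0145,-0.0095,0.072],[-0.0145,-0.0095,0.081],[-0.0145,-0.0095,0.086],[-0.0145,-0.0095,0.088]],"roll":[0,0,0,0,0,0,0,0],"grip":[0.045,0.045,0.045,0.045,0.045,0.045,0.045,0.045]}' 60
python3 -m crank '{"slide":[[0,0,0.0005],[0,0,0.001],[0,0,0.0015],[0,0,0.002],[0,0,0.0025],[0,0,0.003],[0,0,0.003],[0,0,0.003]],"roll":[0,0,0,0,0,0,0,0],"grip":[0.045,0.045,0.045,0.045,0.045,0.045,0.045,0.045]}' 60
```

```text
time_s: 27.75
position: [0.6499, -0.1992, 0.0096]
tool_rot: [[-0.995, 0.1, 0.0], [0.1, 0.995, -0.0], [-0.0, -0.0, -1.0]]
ft_force: [0.8, -1.0, -3.1]
grip_width: 0.0616
time_s: 28.55
position: [0.6498, -0.1992, 0.0068]
tool_rot: [[-0.995, 0.1, -0.0], [0.1, 0.995, 0.0], [0.0, 0.0, -1.0]]
ft_force: [-0.7, -0.0, -2.8]
grip_width: 0.061
```

```bash
python3 -m crank '{"slide":[[0,0,0.0005],[0,0,0.001],[0,0,0.0015],[0,0,0.002],[0,0,0.0025],[0,0,0.003],[0,0,0.003],[0,0,0.003]],"roll":[0,0,0,0,0,0,0,0],"grip":[0.045,0.045,0.045,0.045,0.045,0.045,0.045,0.045]}' 60
```

```text
time_s: 29.35
position: [0.6498, -0.1992, 0.0046]
tool_rot: [[-0.995, 0.1, 0.0], [0.1, 0.995, -0.0], [-0.0, -0.0, -1.0]]
ft_force: [-3.5, 1.2, 5.6]
grip_width: 0.0607
```

```bash
python3 -m crank '{"slide":[[0,0,0],[0,0,-0.001],[0,0,-0.002],[0,0,-0.01],[0,0,-0.03],[0,0,-0.06],[0,0,-0.1],[0,0,-0.14]],"roll":[0,0,0,0,0,0,0,0],"grip":[0.075,0.085,0.085,0.085,0.085,0.085,0.085,0.085]}' 40
python3 -m crank '{"slide":[[0.005,0.025,0],[0.013,0.065,0],[0.021,0.105,0],[0.03,0.15,0],[0.039,0.195,0],[0.048,0.24,0],[0.057,0.285,0],[0.066,0.33,0]],"roll":[0,0,0,0,0,0,0,0],"grip":[0.085,0.085,0.085,0.085,0.085,0.085,0.085,0.085]}' 40
python3 -m crank '{"slide":[[0.005,0.025,0],[0.009,0.045,0],[0.012,0.055,0],[0.012,0.056,0],[0.012,0.056,0],[0.012,0.056,0],[0.012,0.056,0],[0.012,0.056,0]],"roll":[0,0,0,0,0,0,0,0],"grip":[0.085,0.085,0.085,0.085,0.085,0.085,0.085,0.085]}' 40
python3 - <<'E'
from h import *
p=get_image('wrist'); save(p,'w19');o=observe();print(o['position'],o['tool_rot'][:2,1])
c=proj(p,[.611,.193,.03])[0]; print(c)
x,y=map(int,c)
cv2.imwrite('pics/w19z.png',cv2.resize(p['frame'][y-50:y+50,x-60:x+60],None,fx=6,fy=6,interpolation=2)[:,:,::-1]); print(x-60,y-50)
E
```

```text
time_s: 30.15
position: [0.6496, -0.1991, 0.1457]
tool_rot: [[-0.995, 0.1, 0.0], [0.1, 0.995, 0.0], [-0.0, 0.0, -1.0]]
ft_force: [0.6, -0.3, 0.6]
grip_width: 0.085
time_s: 30.95
position: [0.6167, 0.1376, 0.1446]
tool_rot: [[-0.995, 0.1, 0.001], [0.1, 0.995, 0.0], [-0.001, 0.0, -1.0]]
ft_force: [0.9, -0.1, 0.5]
grip_width: 0.0846
time_s: 31.75
position: [0.6108, 0.192, 0.1438]
tool_rot: [[-0.995, 0.101, -0.0], [0.101, 0.995, -0.0], [0.0, -0.0, -1.0]]
ft_force: [0.0, 0.7, -0.1]
grip_width: 0.0848
[0.61075974 0.1921586  0.14383949] [0.10033252 0.99495396]
[318.5101681  194.25523381]
258 144
```

View pics/w19z.png

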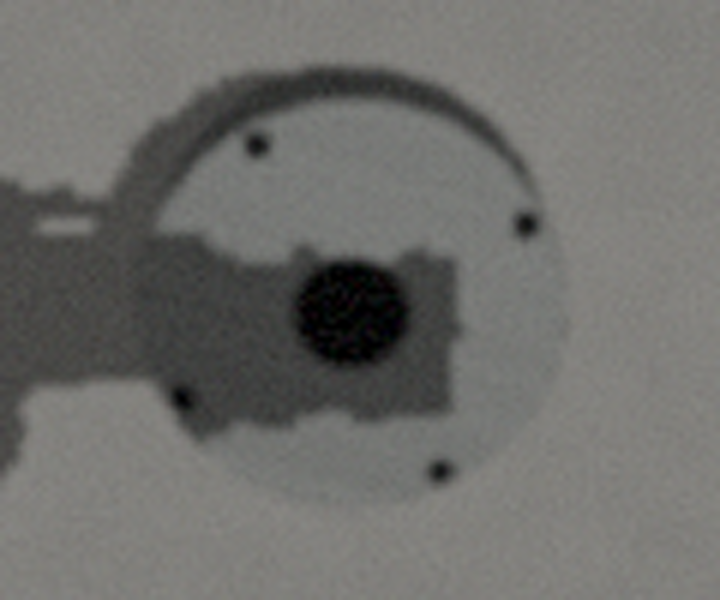

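View pics/w19.png

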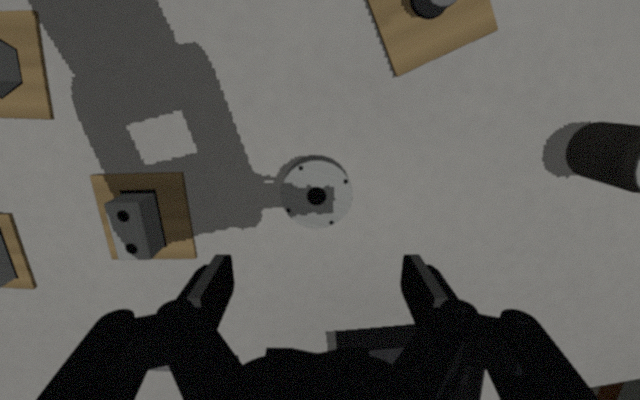

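```bash
python3 -c "
from h import *
p=get_image('wrist');print(onz(p,[316.25,195.75],.03))"
python3 -m crank '{"slide":[[-0.0015,-0.001,0.035],[-0.0015,-0.001,0.07],[-0.0015,-0.001,0.1],[-0.0015,-0.001,0.122],[-0.0015,-0.001,0.135],[-0.0015,-0.001,0.141],[-0.0015,-0.001,0.144],[-0.0015,-0.001,0.1455]],"roll":[0,0,0,0,0,0,0,0],"grip":[0.085,0.085,0.085,0.085,0.085,0.085,0.085,0.085]}' 40
python3 - <<'E'
from h import *
p=get_image('wrist'); save(p,'w20')
E
```

```text
[[0.61216578 0.19098155 0.03      ]]
time_s: 32.65
position: [0.6125, 0.1916, -0.0009]
tool_rot: [[-0.995, 0.1, 0.002], [0.1, 0.995, 0.0], [-0.001, 0.0, -1.0]]
ft_force: [-0.1, 0.6, 0.0]
grip_width: 0.0852
```

View pics/w20.png

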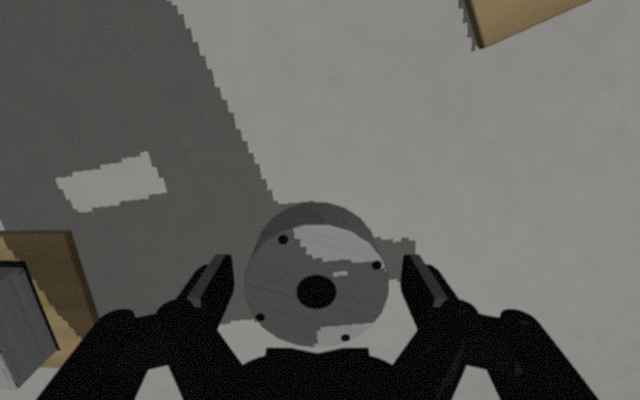

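```bash
python3 -m crank '{"slide":[[0,0,0],[0,0,0],[0,0,0],[0,0,0],[0,0,0],[0,0,0],[0,0,0],[0,0,0]],"roll":[0,0,0,0,0,0,0,0],"grip":[0.078,0.07,0.065,0.06,0.055,0.05,0.05,0.05]}' 60
python3 -m crank '{"slide":[[0,0,-0.003],[0,0,-0.01],[0,0,-0.02],[0,0,-0.035],[0,0,-0.05],[0,0,-0.06],[0,0,-0.06],[0,0,-0.06]],"roll":[0,0,0,0,0,0,0,0],"grip":[0.05,0.05,0.05,0.05,0.05,0.05,0.05,0.05]}' 60
python3 - <<'E'
from h import *
p=get_image('wrist'); save(p,'w21')
E
```

```text
time_s: 33.5
position: [0.6123, 0.1916, -0.0006]
tool_rot: [[-0.995, 0.1, 0.001], [0.1, 0.995, 0.0], [-0.001, 0.0, -1.0]]
ft_force: [-1.9, -0.6, 6.5]
grip_width: 0.0642
time_s: 34.3
position: [0.6118, 0.1915, 0.0581]
tool_rot: [[-0.995, 0.1, -0.0], [0.1, 0.995, -0.0], [0.0, -0.0, -1.0]]
ft_force: [-0.2, -0.6, -3.5]
grip_width: 0.0645
```

View pics/w21.png

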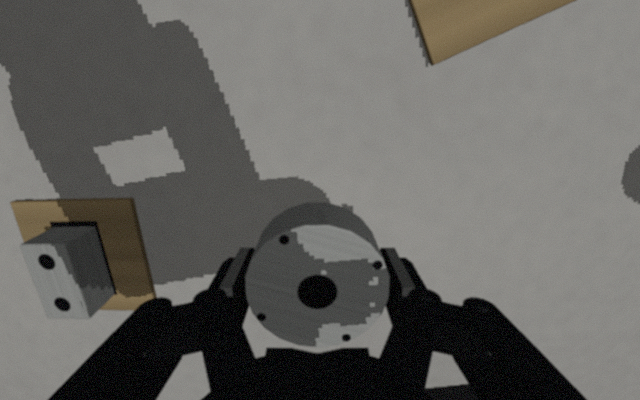

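```bash
python3 -c "
from h import *
p=get_image('wrist');o=observe()['position'];print(onz(p,[317,291],o[2]+.031)-o)"
python3 -m crank '{"slide":[[0.002,-0.01,-0.02],[0.006,-0.035,-0.04],[0.013,-0.075,-0.045],[0.02,-0.117,-0.045],[0.028,-0.16,-0.045],[0.035,-0.202,-0.045],[0.042,-0.244,-0.045],[0.05,-0.287,-0.045]],"roll":[0,0,0,0,0,0,0,0],"grip":[0.05,0.05,0.05,0.05,0.05,0.05,0.05,0.05]}' 60
python3 -m crank '{"slide":[[0.007,-0.04,0],[0.014,-0.08,0],[0.02,-0.115,0],[0.025,-0.145,0],[0.029,-0.17,0],[0.031,-0.182,0],[0.031,-0.182,0],[0.031,-0.182,0]],"roll":[0,0,0,0,0,0,0,0],"grip":[0.05,0.05,0.05,0.05,0.05,0.05,0.05,0.05]}' 60
python3 - <<'E'
from h import *
p=get_image('wrist'); save(p,'w22')
o=observe();print(o['position'],o['tool_rot'][:2,1],proj(p,[.4737,-.304,.006]))
c=np.array([.4737,-.304,.006]);print(proj(p,[c+[-.035*.995,.0035,0]]))
E
```

```text
[[-0.00101962 -0.00028237  0.031     ]]
time_s: 35.2
position: [0.5328, -0.0905, 0.1028]
tool_rot: [[-0.995, 0.099, -0.001], [0.099, 0.995, 0.0], [0.001, 0.0, -1.0]]
ft_force: [0.4, -0.2, -3.0]
grip_width: 0.0645
time_s: 36.0
position: [0.4847, -0.2661, 0.103]
tool_rot: [[-0.995, 0.099, -0.001], [0.099, 0.995, 0.001], [0.001, 0.001, -1.0]]
ft_force: [-0.9, -0.6, -3.1]
grip_width: 0.0645
[ 0.48487841 -0.26577871  0.10311774] [0.09861497 0.99512537] [[271.28153031 192.09172751]]
[[269.28013001 150.69523672]]
```

View pics/w22.png

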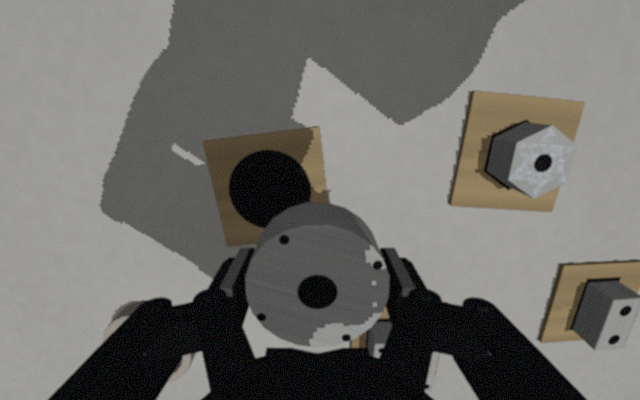

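```bash
python3 -m crank '{"slide":[[0.002,-0.012,0],[0.004,-0.026,0.005],[0.006,-0.036,0.02],[0.0065,-0.0395,0.04],[0.0065,-0.0395,0.055],[0.0065,-0.0395,0.065],[0.0065,-0.0395,0.07],[0.0065,-0.0395,0.07]],"roll":[0,0,0,0,0,0,0,0],"grip":[0.05,0.05,0.05,0.05,0.05,0.05,0.05,0.05]}' 60
python3 - <<'E'
from h import *
p=get_image('wrist'); save(p,'w23')
o=observe();print(o['position'])
c=np.array([.4735,-.3048,.006]);print(proj(p,[c,c+[-.035*.995,.0035,0]]))
E
```

```text
time_s: 36.85
position: [0.4742, -0.3058, 0.0329]
tool_rot: [[-0.995, 0.1, -0.001], [0.1, 0.995, 0.0], [0.001, 0.0, -1.0]]
ft_force: [0.4, 0.2, -2.7]
grip_width: 0.0643
[ 0.47445298 -0.30593338  0.03353973]
[[319.07929192 235.07403096]
 [319.25921792 180.94508704]]
```

View pics/w23.png

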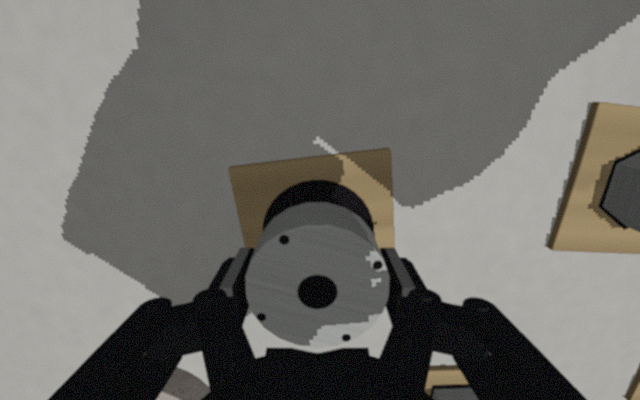

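```bash
python3 -m crank '{"slide":[[0,0.0005,0.004],[0,0.0005,0.01],[0,0.0005,0.016],[0,0.0005,0.02],[0,0.0005,0.023],[0,0.0005,0.0245],[0,0.0005,0.0255],[0,0.0005,0.026]],"roll":[0,0,0,0,0,0,0,0],"grip":[0.05,0.05,0.05,0.05,0.05,0.05,0.05,0.05]}' 60
python3 -m crank '{"slide":[[0,0,0.0005],[0,0,0.001],[0,0,0.0015],[0,0,0.002],[0,0,0.0025],[0,0,0.0025],[0,0,0.0025],[0,0,0.0025]],"roll":[0,0,0,0,0,0,0,0],"grip":[0.05,0.05,0.05,0.05,0.05,0.05,0.05,0.05]}' 60
```

```text
time_s: 37.7
position: [0.4744, -0.3053, 0.0073]
tool_rot: [[-0.995, 0.1, 0.0], [0.1, 0.995, -0.0], [-0.0, -0.0, -1.0]]
ft_force: [0.5, -0.8, -3.8]
grip_width: 0.0641
time_s: 38.5
position: [0.4743, -0.3052, 0.0054]
tool_rot: [[-0.995, 0.1, 0.0], [0.1, 0.995, -0.0], [-0.0, -0.0, -1.0]]
ft_force: [-1.7, 1.4, 4.6]
grip_width: 0.0642
```

Contact. I'll release, rise, and move clear toward the base for the final check.

```bash
python3 -m crank '{"slide":[[0,0,0],[0,0,0],[0,0,-0.001],[0,0,-0.01],[0,0,-0.03],[0,0,-0.06],[0,0,-0.1],[0,0,-0.145]],"roll":[0,0,0,0,0,0,0,0],"grip":[0.08,0.085,0.085,0.085,0.085,0.085,0.085,0.085]}' 40
python3 -m crank '{"slide":[[0.02,0.01,-0.03],[0.05,0.02,-0.06],[0.08,0.04,-0.08],[0.1,0.06,-0.1],[0.12,0.08,-0.1],[0.13,0.09,-0.1],[0.13,0.1,-0.1],[0.13,0.1,-0.1]],"roll":[0,0,0,0,0,0,0,0],"grip":[0.085,0.085,0.085,0.085,0.085,0.085,0.085,0.085]}' 40
python3 - <<'E'
from h import *
T=dict(flange_c=(.4735,-.3048),square_c=(.6505,-.1987),hexb_c=(.463,-.0955),oblong_c=(.6275,.0088),bush_c=(.4563,.3025))
for n in ['top','scene']:
    p=get_image(n); save(p,n+'_end')
    for k,v in T.items():
        for d in silhouettes(k,p)[:2]: print(n,k,round(d['confidence'],2),np.round(d['box'],1),'exp top',proj(p,[*v,.036]).round(1))
    a=p['frame'][130:280,150:480] if n=='top' else p['frame'][110:320,170:500]
    cv2.imwrite(f'pics/{n}_endz.png',cv2.resize(a,None,fx=2.4,fy=2.4,interpolation=3)[:,:,::-1])
E
```

```text
time_s: 39.3
position: [0.4739, -0.3048, 0.1514]
tool_rot: [[-0.995, 0.1, -0.001], [0.1, 0.995, 0.001], [0.001, 0.001, -1.0]]
ft_force: [0.1, -0.1, 0.6]
grip_width: 0.085
time_s: 40.1
position: [0.3554, -0.1923, 0.2499]
tool_rot: [[-0.995, 0.099, 0.0], [0.099, 0.995, 0.0], [-0.0, 0.0, -1.0]]
ft_force: [-0.7, -0.2, -0.1]
grip_width: 0.0852
top flange_c 0.75 [437.8 242.2  32.4  23.5] exp top [[437.6 241.2]]
top square_c 0.63 [396.  172.9  25.8  29.8] exp top [[395.9 171.7]]
top hexb_c 0.62 [354.4 245.1  19.5  20.2] exp top [[355.5 244.6]]
top oblong_c 0.86 [315.  179.9   9.   24.9] exp top [[315.1 179.6]]
scene flange_c 0.95 [240.8 135.3  30.4  29.6] exp top [[239.6 129.7]]
scene square_c 0.6 [218.6 199.8  36.8  36.5] exp top [[216.3 192.3]]
scene hexb_c 0.73 [307.  172.4  23.2  25.9] exp top [[304.9 165.6]]
scene oblong_c 0.66 [292.9 240.9  28.4  34. ] exp top [[291.9 233.9]]
scene bush_c 0.57 [453.4 262.9  22.1  16.5] exp top [[457.4 255.3]]
```

View pics/top_endz.png

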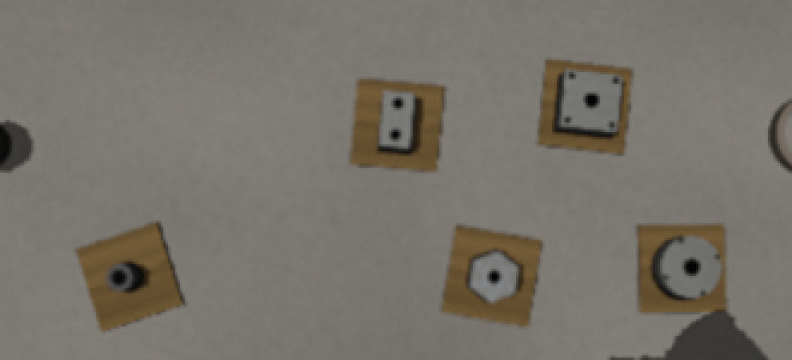

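View pics/scene_endz.png

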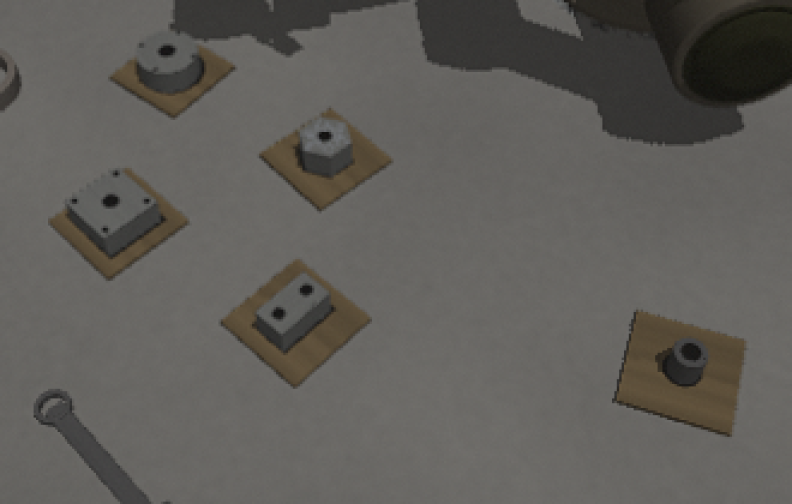

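```bash
python3 - <<'E'
from h import *
t=get_image('top'); s=get_image('scene')
def tri(a,b):
    o1,d1=ray(t,a); o2,d2=ray(s,b); d1=d1[0];d2=d2[0]
    k=np.linalg.lstsq(np.c_[d1,-d2],o2-o1,rcond=None)[0]
    return (o1+k[0]*d1+o2+k[1]*d2)/2
ct=lambda x,y:(x/2.4+150-.3,y/2.4+130-.3); cs=lambda x,y:(x/2.4+170-.3,y/2.4+110-.3)
pad=dict(fl=[.4721,-.3067],sq=[.6505,-.1993],hx=[.4619,-.0967],ob=[.6275,.0088],bu=[.4551,.3029])
for k,a,b in [('bu',(119,277),(690,352)),('hx',(494,276),(325,136)),('fl',(691,267),(166.5,51)),('sq',(591.5,100),(111,201.5)),('ob',(396.5,118.5),(292.5,301.5))]:
    P=tri(ct(*a),cs(*b)); print(k,P.round(4),'off mm',((P[:2]-pad[k])*1000).round(1))
o=observe();print(o['time_s'],np.abs(o['qvel']).max())
E
```

```text
bu [0.456  0.3034 0.0327] off mm [0.9 0.5]
hx [ 0.4625 -0.0957  0.0327] off mm [0.6 1. ]
fl [ 0.4742 -0.3066  0.0312] off mm [2.1 0.1]
sq [ 0.6519 -0.2     0.0314] off mm [ 1.4 -0.7]
ob [0.6292 0.0092 0.033 ] off mm [1.7 0.4]
40.8 0.1014846177843277
```

All five are within about 2 mm of their outline centres, and the robot is clear of them. Handing in.

```bash
python3 -c "
from rig import close_job; print(close_job())"
```

```text
the job is handed in; nothing more can be done
None
```

I took both piles apart and set all five pieces on their own pads: bush, hexagon, oblong, square, then flange. Each was lowered to light contact and released, and the job was handed in at about 41 s of the 134 s allowed.

**Position:** my last measurement, from the top and scene cameras, puts every piece within about 2 mm of its outline's centre. The limit is 12 mm.

**Turn and stance:** by eye in the last pictures the square and oblong line up with their outlines and all five stand upright. I did not measure the angles of the pieces after release. The robot was about 0.25 m up, gripper open and clear of everything.

**Checks that disagreed or failed:**
- The fixed cameras read the piece tops as 31–33 mm high instead of 36 mm. They read the pads about 4 mm low too, so I take this as calibration error.
- In the last top view the network did not report the bush. It did in the scene view, and the bush shows in both pictures.
- The bush was set down a little firmly, at about 19 N. The others met their pads at about 5–11 N.

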